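# Hang the sampling dipper on the hook in the low cupboard

### The arm

A 7-joint arm with a two-finger parallel gripper is mounted at the origin on the work surface. World frame = base frame: x ahead of the robot, y to its left, z up, the work surface at z = 0. Lengths are in m, angles in rad, forces in N, time in s.
With the tool pointing down it reaches from about 0.4 to 0.85 m from the base axis. Payload 10.4 kg.
Tool frame: the origin (TCP) lies at the very end of the fingers, on their centre line; the grasp point (between the pads) lies hold_point_z behind it (hold_point_z is the distance from the TCP to the grasp point, in m); z points along the fingers, y is the direction in which the jaws open and shut (so a half turn about z gives the same grasp; the last joint's range is limited). The gripper opens to 85 mm and grips with 20 to 120 N. Pads are 22 mm wide; open, the fingers measure 114 mm over their backs; the gripper's body (76 mm by 85 mm) begins 54 mm behind the grasp point. The pads swing forward as they close: fully open they stand 13 mm farther back than shut.
Start: joints at [-1.159, 0.332, -0.065, 1.46, 0.022, 1.35, -0.088], TCP at [0.263, 0.567, 0.231] pointing down, gripper open.
Joint ranges: [-2.6, 2.6], [-0.5, 2.12], [-1.47, 1.34], [0.16, 2.42], [-1.27, 4.41], [0.06, 2.06], [-2.6, 2.6]. Speed limits (rad/s): [2.22, 2.22, 2.79, 2.79, 3.14, 3.14, 3.14].

### API

Orientations are given as [roll, pitch, yaw] about the fixed x, y, z axes, in that order (R = Rz(yaw) Ry(pitch) Rx(roll)).
In Python, from workcell import * gives the robot as it stands.
- The arm moves only by the shell command python3 -m crank 'ROWS' [OPENING] [FORCE]. ROWS is JSON, a list of rows, each a list of 6 numbers: the shift along the tool's x, y, z in mm, then the turn, a rotation vector about the tool's x, y, z in degrees. A call has 1 to 10 rows; each row shifts and turns the pose as measured when the row begins, along the tool's axes as they then stand; what a row does not reach is not made up. A row lasts 1/10 s, in which the tool goes at most 50 mm and 8.59 degrees, less where a joint would pass 70% of its speed; a pose out of reach is approached as far as the arm can. A call is refused whole if a number of a shift passes 50 or a number of a turn 8.59, either way. A call with a gripper value outside its range is refused whole. OPENING is the gripper's target within -1 to 1 (fully open at 1, half-way at 0, shut at -1), set as the call begins (- or left out, the last holds). The fingers move at their own pace and stop on an object; FORCE is the grip in N (left out, the last holds). Time passes only in rows, so rows that do not move let the fingers close. It gives the time, the measured TCP pose, the force and the opening at its end, in the units of the state.
- read_state(): the state, without advancing time (a new reading comes with each control period).
- snapshot(name): name is "side" or "top"; returns a dict with "image" (480x640x3 uint8, red, green, blue), "intrinsics" (3x3 intrinsics, pixels), "R" (3x3) and "t" (3): a world point X has camera coordinates R X + t. Camera axes: x right, y down, z forward; pixel columns grow to the right and rows downward; lengths in m; the calibration is good to about 2 mm. A picture is of the moment at which its call begins. There is no depth.
- job_done(): hands the job in, once; it reports no verdict.
The state is a dict: "t": time; "joint_pos": joint angles; "qd": joint speeds; "effort": joint torques, N m; "ee_pos": TCP position; "ee_rot": TCP orientation; "ft_force": force on the tool from outside, world axes, zero at the start; "wrist_torque": the same for the moment, N m; "width": opening from 0.0 (shut) to 1.0 (fully open).
Only numpy, scipy, OpenCV 4.12 (cv2) and the standard library are available. Lean on these libraries where they do the work, as an engineer would, in place of code of your own. Each camera call takes 0.05 s, during which the arm holds its last target. There are 200 camera calls.

### The job

Put the steel sampling dipper away: pick it up from the bench, take it in under the front panel of the low utensil cupboard with its wire eye leading, and hang it by the eye on the empty sprung hook deep inside. The hook is delicate, so work gently, never press or knock the dipper hard against hook or cupboard, and let the hook take the weight before you let go. Leave the dipper hanging still and upright and do not shift the other things on the bench.

Things in the scene. Friction and masses are not known exactly. Their poses are not given: they have to be found in the camera images.
- dipper: Steel dipper, about 220 g (a fifth more or less), standing upright on the bench at the start. Origin at the centre of the cup's underside; z up through cup, handle and eye, y across the broad side of the eye, x through the eye's opening (both faces alike). Cup 60 mm across, 40 mm tall; above it a black grip block, then a flat shank 6 (x) by 14 (y) mm up to z = 226 mm, then the eye.
- dipper_grip (a point): Centre of the dipper's black plastic grip block, 80 mm above its underside. The block is 22 mm (x) by 26 mm (y), from z = 51 to 109 mm. Axes as the dipper's.
- dipper_eye (a point): Middle of the upper inner edge of the dipper's eye, where it bears on the hook: 262 mm above its underside; axes as the dipper's. The eye is a loop of 7 mm round steel wire at the top end; its opening is 27 mm wide (y) and about 33 mm high, from z = 229 to 262 mm; highest point of the loop z = 269 mm.
- cabinet: Low white cupboard, fixed, 360 mm wide, 170 deep, 366 high, front open, roof of wire bars 31 mm apart. Origin on the bench in the middle of its open front; x level inwards, y to the left when facing in, z up. Inside floor z = 8 mm, roof underside z = 360 mm, walls 8 mm. Back open but for a rail at x = 140 to 152, z = 279 to 324 mm. A spoon (y = -125 mm) and a scraper (y = 135) hang close to the rail.
- way_in (a point): Middle of the lower front edge of the cupboard's front panel: x = 0, y = 0, z = 302 mm in its frame. The panel, 8 mm thick, closes the front from here up to the roof over the whole width, so all must go in below it. Axes as the cupboard's.
- hook_seat (a point): NOMINAL seat of the empty hook (top of its 8 mm round bar at the lowest point of the V): x = 80, y = 0, z = 292 mm in the cupboard's frame, and its axes. The real hook is set by hand up to 10 mm higher or lower as a whole, not seen in this reading: feel for it. Its arm is sprung: yields down 1.25 mm per N for 6 mm, then hard. From the seat the bar slopes up both ways, to rail and tip.
- hook_tip (a point): NOMINAL top of the hook's tip: x = 58, y = 0, z = 308 mm in the cupboard's frame, 22 mm in front of the seat and 16 mm above it; the free end of the bar, pointing forward and up. It is up to 10 mm higher or lower together with the seat. Axes as the cupboard's.
- egg_bowl: Glass bowl with eggs, 170 mm across, 70 mm tall; origin under its centre. Leave alone.
- beaker: Glass beaker, 66 mm across, 80 mm tall; origin under its centre. Leave alone.
- petri: Flat glass dish, 86 mm across, 16 mm tall; origin under its centre. Leave alone.
- bottle: White bottle, 64 mm across, 160 mm tall; origin under its centre. Leave alone.
- tomato: Half tomato on the cutting board, 68 mm across, 30 mm tall; origin under its centre. Leave alone.

How it is judged:
On the way, in this order (a step that is already met when the one before it is completed fails the run):
1. the dipper is lifted clear of the bench (height (world z) of dipper above 0.03 m), for 0.2 s.
2. the hook carries at least 1 N of the dipper through its eye while the fingers still hold it, leaning less than 0.5 rad (x of dipper_eye in the frame of cabinet between 0.063 and 0.1 m and y of dipper_eye in the frame of cabinet between -0.014 and 0.014 m and angle between dipper's own z axis and vertical below 0.5 rad and contact force between dipper and cabinet above 1 N and contact force between the fingers and dipper above 1 N), for 0.3 s.
At the end, for the whole second after the job is handed in: The dipper hangs free by its eye on the hook: inner top of the eye at most 17 mm in front of, 20 mm behind and 14 mm beside the hook seat, 272 to 312 mm above the bench; within 0.2 rad of upright, bearing on the hook with over 1 N, still (under 80 mm/s and 0.5 rad/s) (x of dipper_eye in the frame of cabinet between 0.063 and 0.1 m and y of dipper_eye in the frame of cabinet between -0.014 and 0.014 m and z of dipper_eye in the frame of cabinet between 0.272 and 0.312 m and angle between dipper's own z axis and vertical below 0.2 rad and contact force between dipper and cabinet above 1 N and linear speed of dipper below 0.08 m/s and angular speed of dipper below 0.5 rad/s); the robot touches nothing.
It fails at once if the dipper presses or knocks on hook or cupboard with more than 12 N (contact force between dipper and cabinet above 12 N).
It fails at once if the arm or gripper pushes the cupboard or its hook with more than 15 N (contact force between any of the arm, the fingers and cabinet above 15 N).
It fails at once if another thing on the bench is shifted by more than 30 mm (distance of any of egg_bowl, beaker, petri, bottle, tomato from where it was at the start of the episode above 0.03 m).
It also fails if it takes over 72 s, if anything falls off the work surface, if the arm or the gripper's body presses on something with over 40 N, if the wrist force passes 120 N, or if a joint passes its speed limit or range.

## Working session

There is one attempt and no reset: what is moved stays moved. The work goes in short steps, Python scripts to look and compute and a shell command to move; the robot and the scene stay as the last step left them, time stands still between calls to the robot, and variables do not carry over. Pictures are saved under pics/ and viewed, about 8 in all and at most 12, crops included, and the job is handed in when it is done.

```bash
ls; mkdir -p pics; python3 - <<'E'
from workcell import *
import cv2,numpy as np
s=read_state()
for k,v in s.items(): print(k,np.round(v,3))
for n in("side","top"):
    d=snapshot(n); cv2.imwrite(f"pics/{n}0.png",d["image"][:,:,::-1]); print(n,d["intrinsics"],np.round(d["R"],4),np.round(d["t"],4), -d["R"].T@d["t"])
E
```

```text
pics
t 0.0
joint_pos [-1.159  0.333 -0.065  1.461  0.022  1.35  -0.089]
qd [-0.001 -0.    -0.002  0.001  0.001  0.001 -0.001]
effort [-1.0000e-03 -6.2542e+01  4.9000e-02 -3.9161e+01  1.6000e-02  1.0000e-02
 -0.0000e+00]
ee_pos [0.263 0.566 0.231]
ee_rot [-3.14   0.     2.707]
ft_force [ 0.349 -0.004 -0.277]
wrist_torque [0.047 0.023 0.019]
width 0.997
side [[555.84122229   0.         320.23215638]
 [  0.         555.84122229 236.10820141]
 [  0.           0.           1.        ]] [[-0.9335 -0.3585 -0.0105]
 [-0.2587  0.6932 -0.6727]
 [ 0.2485 -0.6253 -0.7398]] [0.5283 0.2441 1.7906] [0.1113015  1.13982204 1.49446806]
top [[534.54137806   0.         322.35387214]
 [  0.         534.54137806 242.2184642 ]
 [  0.           0.           1.        ]] [[-0.0258 -0.9997 -0.0019]
 [-0.9922  0.0259 -0.1218]
 [ 0.1218 -0.0012 -0.9926]] [0.0756 0.5766 1.4752] [0.39439158 0.06249617 1.53461247]
```

View pics/side0.png

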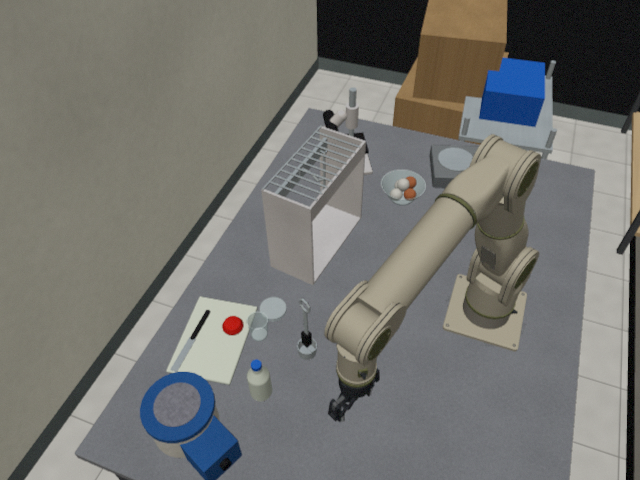

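View pics/top0.png

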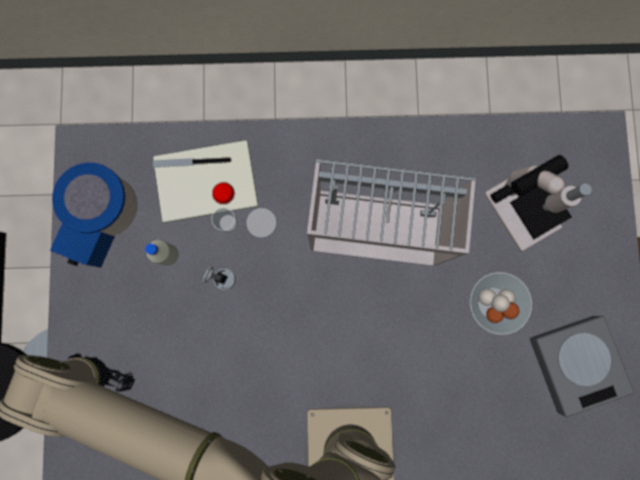

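The side view shows the dipper (cup at about 307,347, eye at about 305,303) and the cupboard. The top view shows the dipper cup at about 226,280, the cupboard front at the lower edge of 313–470, 165–262, and the hook near 390,205. I'll enlarge both areas.

```bash
python3 - <<'E'
import cv2,numpy as np
s=cv2.imread("pics/side0.png");t=cv2.imread("pics/top0.png")
a=cv2.resize(t[230:310,170:270],(500,400),interpolation=cv2.INTER_CUBIC)   #5x
b=cv2.resize(s[290:365,270:345],(300,300),interpolation=cv2.INTER_CUBIC)  #4x
c=cv2.resize(t[150:270,300:480],(720,480),interpolation=cv2.INTER_CUBIC)
im=np.zeros((400,800,3),np.uint8);im[:,:500]=a;im[:300,500:]=b
cv2.imwrite("pics/c1.png",im)
c=cv2.resize(t[150:270,300:480],(800,533),interpolation=cv2.INTER_CUBIC)
cv2.imwrite("pics/c2.png",c)
E
```

```text
(no output)
```

View pics/c1.png

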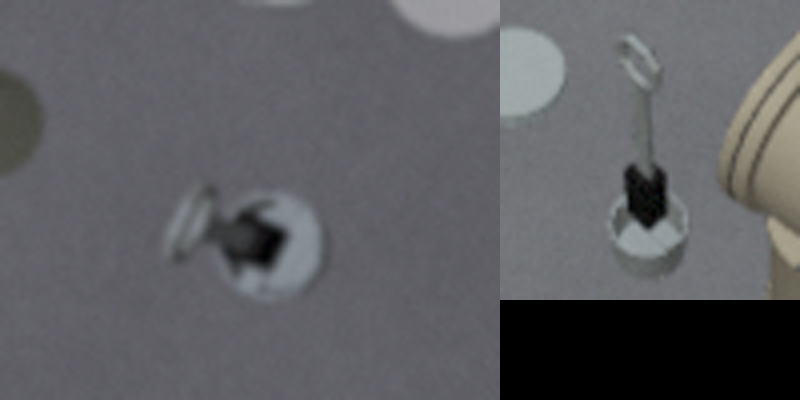

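View pics/c2.png

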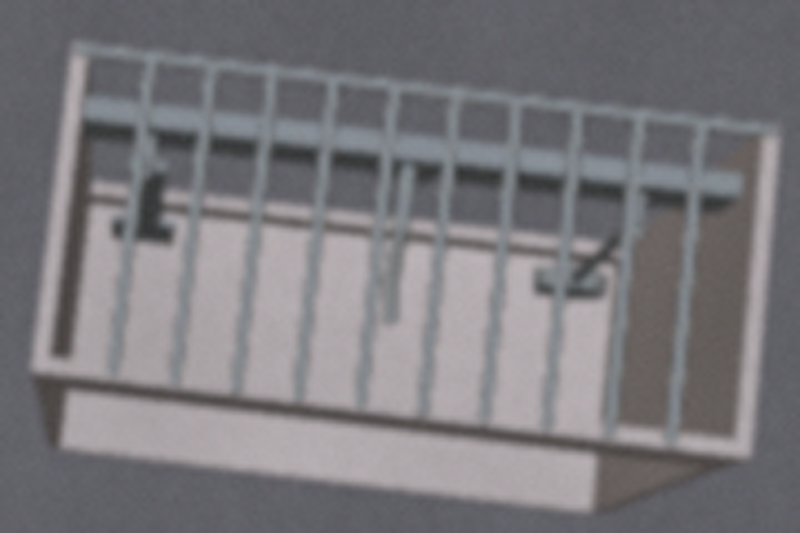

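```bash
cat > h.py <<'E'
from workcell import *
import numpy as np,cv2
from scipy.optimize import least_squares
from scipy.spatial.transform import Rotation as Ro
C={"side":(np.array([[555.84122229,0,320.23215638],[0,555.84122229,236.10820141],[0,0,1]]),np.array([[-0.9335,-0.3585,-0.0105],[-0.2587,0.6932,-0.6727],[0.2485,-0.6253,-0.7398]]),np.array([0.5283,0.2441,1.7906])),
"top":(np.array([[534.54137806,0,322.35387214],[0,534.54137806,242.2184642],[0,0,1]]),np.array([[-0.0258,-0.9997,-0.0019],[-0.9922,0.0259,-0.1218],[0.1218,-0.0012,-0.9926]]),np.array([0.0756,0.5766,1.4752]))}
def proj(n,X):
    K,R,t=C[n];c=(R@np.atleast_2d(X).T).T+t;p=(K@c.T).T;return p[:,:2]/p[:,2:]
def atz(n,uv,z):
    K,R,t=C[n];d=R.T@np.linalg.solve(K,[*uv,1]);o=-R.T@t;return o+d*(z-o[2])/d[2]
def tri(a,b):
    return least_squares(lambda X:np.r_[proj("side",X)[0]-a,proj("top",X)[0]-b],[.5,.2,.1])
def cab(p,X): # x,y,yaw
    return Ro.from_euler("z",p[2]).apply(np.atleast_2d(X))+[p[0],p[1],0]
E
python3 - <<'E'
from h import *
L=np.array([[0,.18,.366],[0,-.18,.366],[.17,.18,.366],[.17,-.18,.366]])
P=np.array([[307.4,234.4],[468.8,253.05],[317.6,159.5],[474.4,178.8]])
r=least_squares(lambda p:(proj("top",cab(p,L))-P).ravel(),[.4,0,0])
print(r.x,r.fun.reshape(-1,2).round(1))
p=r.x
print("side preds",proj("side",cab(p,L)).round(1).tolist())
for X in([.058,0,.308],[.08,0,.292],[.14,0,.3]):print(cab(p,X)[0].round(4),proj("top",cab(p,X)),proj("side",cab(p,X)))
print("cup",atz("top",(224.4,279),.04),atz("side",(307,346.2),.04))
print("eye",atz("top",(208.2,274.8),.247),atz("side",(304.5,305.5),.2455))
for q in((211,268),(205.6,281.6)):print(atz("top",q,.247))
for nm,u in(("bottle",(157,249)),("beaker",(223,219)),("petri",(261,222)),("bowl",(501,303))):print(nm,atz("top",u,.05))
s=read_state();print(s["ee_rot"])
import workcell;print([x for x in dir(workcell) if x[0]!='_'])
E
```

```text
[ 0.53052681 -0.08294194 -0.14653566] [[-0.7 -0.3]
 [ 0.6  0.5]
 [-1.5  0.1]
 [ 1.6 -0.4]]
side preds [[310.0, 208.2], [365.5, 139.7], [260.6, 188.8], [320.0, 124.6]]
[ 0.5879 -0.0914  0.308 ] [[387.48358226 222.14876741]] [[323.07343683 179.91063336]]
[ 0.6097 -0.0946  0.292 ] [[387.66250943 214.07254781]] [[317.1279401  181.42152916]]
[ 0.669  -0.1034  0.3   ] [[390.76059307 188.54249682]] [[300.98201339 173.57536236]]
cup [0.48138983 0.33692144 0.04      ] [0.47710666 0.34084743 0.04      ]
eye [0.48046426 0.33790922 0.247     ] [0.47933038 0.33812409 0.2455    ]
[0.49670674 0.33115321 0.247     ]
[0.46425927 0.34416317 0.247     ]
bottle [0.5694936  0.52321137 0.05      ]
beaker [0.64963887 0.33842876 0.05      ]
petri [0.63830096 0.23160156 0.05      ]
bowl [ 0.39489938 -0.42755457  0.05      ]
[-3.14026232e+00  6.24809027e-05  2.70679233e+00]
['MotionError', 'hold_point_z', 'job_done', 'read_state', 'snapshot']
```

```bash
cat > lg.py <<'E'
from workcell import *
import json,numpy as np
s=read_state();open("log.jsonl","a").write(json.dumps({k:np.asarray(v).tolist() for k,v in s.items()})+"\n")
print("q",np.round(s["joint_pos"],3),"p",np.round(s["ee_pos"],4),"r",np.round(np.degrees(s["ee_rot"]),1),"F",np.round(s["ft_force"],2),"t",round(float(s["t"]),2))
E
python3 lg.py
python3 -m crank '[[0,0,0,0,0,8],[0,0,0,0,0,8],[0,0,0,0,0,8],[0,0,0,0,0,8],[0,0,0,0,0,8]]' 1; python3 lg.py
python3 -m crank '[[0,0,-40,0,8,0],[0,0,-40,0,8,0],[0,0,0,0,8,0],[0,0,0,0,8,0]]'; python3 lg.py
python3 -m crank '[[30,0,0,8,0,0],[30,0,0,8,0,0],[0,30,0,8,0,0],[0,30,0,0,0,8]]'; python3 lg.py; python3 -c "from workcell import *;print(hold_point_z)"
```

```text
q [-1.159  0.333 -0.065  1.461  0.022  1.35  -0.089] p [0.2631 0.5665 0.2306] r [-179.9    0.   155.1] F [-0.47  0.6  -0.29] t 0.1
t: 0.6
ee_pos: [0.2628, 0.5653, 0.228]
ee_rot: [-3.137, 0.004, 1.985]
ft_force: [0.6, -0.4, 0.9]
width: 0.998
q [-1.234  0.332  0.032  1.468 -0.011  1.347 -0.787] p [0.2628 0.5653 0.228 ] r [-179.7    0.2  113.7] F [ 0.58 -0.41  0.91] t 0.6
t: 1.0
ee_pos: [0.2612, 0.5646, 0.3087]
ee_rot: [-3.135, -0.569, 1.981]
ft_force: [-1.3, -0.1, -0.9]
width: 0.997
q [-0.988  0.087  0.037  1.704 -0.551  1.105 -0.349] p [0.2612 0.5646 0.3087] r [-179.6  -32.6  113.5] F [-1.26 -0.09 -0.9 ] t 1.0
t: 1.4
ee_pos: [0.2803, 0.6257, 0.3063]
ee_rot: [-2.614, -0.491, 1.812]
ft_force: [0.5, 0.4, -1.1]
width: 0.999
q [-0.94   0.541  0.066  1.186 -0.713  1.614 -0.462] p [0.2803 0.6257 0.3063] r [-149.8  -28.1  103.8] F [ 0.54  0.35 -1.13] t 1.4
0.0187
```

```bash
cat > kin.py <<'E'
from h import *
import itertools,json
def fk(q,k,sg):
    h,L1,a,L2,L3,b,o7,o1=k
    T=lambda ax,an:Ro.from_euler(ax,an)
    R=T("z",sg[0]*q[0]+o1);p=np.array([0,0,h])
    R=R*T("y",q[1]);p=p+R.apply([a,0,L1])
    R=R*T("z",sg[1]*q[2])*T("y",q[3]);p=p+R.apply([-a,0,L2])
    R=R*T("z",sg[2]*q[4])*T("y",q[5]);p=p+R.apply([b,0,L3])
    return p,R*T("z",sg[3]*q[6]+o7)
def load():
    return [json.loads(l) for l in open("log.jsonl")]
def res(k,sg,D):
    o=[]
    for d in D:
        p,R=fk(d["joint_pos"],k,sg);o+=list(p-d["ee_pos"])+list(.3*(R.inv()*Ro.from_euler("xyz",d["ee_rot"])).as_rotvec())
    return np.array(o)
if __name__=="__main__":
    D=load();best=None
    for sg in itertools.product([1,-1],repeat=4):
        for o7 in(0,1.57,3.14,-1.57):
            r=least_squares(res,[.35,.4,0,.4,.3,0,o7,0],args=(sg,D))
            if best is None or r.cost<best[0]: best=(r.cost,sg,r.x,r.fun)
    print(best[0],best[1],best[2].round(4),abs(best[3]).max());json.dump([list(best[2]),best[1]],open("kin.json","w"))
E
python3 kin.py
```

```text
0.00023513914182273768 (-1, -1, -1, -1) [ 0.2584  0.4348  0.0057  0.4797  0.3355 -0.0039  1.5123 -0.0649] 0.010481994000094357
```

```bash
cat > ik.py <<'E'
from kin import *
K,SG=json.load(open("kin.json"))
lo=np.array([-2.6,-.5,-1.47,.16,-1.27,.06,-2.6])+.04;hi=np.array([2.6,2.12,1.34,2.42,4.41,2.06,2.6])-.04
def Rt(az,t,flip=0,roll=0):
    z=np.array([np.cos(t)*np.cos(az),np.cos(t)*np.sin(az),-np.sin(t)]);y=np.array([-np.sin(az),np.cos(az),0])*(-1 if flip else 1)
    return Ro.from_matrix(np.c_[np.cross(y,z),y,z])
def ik(g,R,q0):
    tcp=np.asarray(g)+R.apply([0,0,.0187])
    def f(q):
        p,r=fk(q,K,SG);return np.r_[p-tcp,.3*(R.inv()*r).as_rotvec(),1e-4*(q-q0)]
    r=least_squares(f,np.clip(q0,lo+1e-6,hi-1e-6),bounds=(lo,hi));return r.x,np.abs(r.fun[:6]).max()
E
python3 - <<'E'
from ik import *
rng=np.random.default_rng(0)
cp=[.5305,-.0829,-.1465]
tg={"pick":((.480,.338,.08),np.radians(68)),"in":(cab(cp,[0.03,0,.105])[0],-.1465),"place":(cab(cp,[.08,0,.11])[0],-.1465)}
for nm,(g,az) in tg.items():
  for t in(10,25,35,45):
    for fl in(0,1):
      S=[]
      for i in range(25):
        q,e=ik(g,Rt(az,np.radians(t),fl),rng.uniform(lo,hi))
        if e<2e-3:S.append(q)
      S=np.array(S)
      if len(S):
        print(nm,t,fl,len(S)); 
        for q in S[np.argsort(S[:,4])][[0,-1]]:print("   ",q.round(2))
E
```

```text
pick 10 0 9
    [ 1.13  1.9  -1.33  2.29  1.69  0.22  1.8 ]
    [-0.06  0.63 -0.14  2.3   4.27  1.23 -1.78]
pick 10 1 11
    [ 1.09  1.76 -1.29  2.29  1.73  0.1  -1.46]
    [ 0.39  0.75 -0.6   2.3   4.37  0.97  1.48]
pick 25 0 16
    [ 0.99  1.5  -1.43  2.3   1.79  0.29  1.31]
    [ 0.86  1.01 -1.24  2.3   4.37  0.16 -1.55]
pick 25 1 9
    [ 0.99  1.5  -1.43  2.3   1.79  0.29 -1.83]
    [-0.18  0.42 -0.09  2.31  4.36  0.91  1.1 ]
pick 35 0 13
    [ 0.78  0.78 -1.25  2.27 -1.23  0.1  -2.45]
    [-1.28  0.58  1.06  2.28  4.37  1.15 -2.45]
pick 35 1 22
    [ 0.78  0.78 -1.25  2.27 -1.23  0.1   0.69]
    [-1.28  0.58  1.06  2.28  4.37  1.15  0.69]
pick 45 0 9
    [ 0.75  0.73 -1.32  2.22  0.49  0.19  2.02]
    [ 0.8   0.93 -1.43  2.21  1.08  0.32  1.52]
pick 45 1 11
    [ 0.28  0.33 -0.73  2.22 -1.23  0.39  0.36]
    [ 0.8   0.93 -1.43  2.21  1.08  0.32 -1.62]
in 45 0 19
    [ 1.44  0.33 -1.43  2.37  1.92  0.29 -0.23]
    [-0.92  0.11  1.04  2.38  4.02  0.13 -2.55]
in 45 1 7
    [ 1.25  0.16 -1.19  2.37  2.18  0.15  2.56]
    [-0.69  0.08  0.8   2.38  3.82  0.1   0.82]
place 35 0 16
    [ 1.36  0.77 -1.43  2.35  2.33  0.67 -0.31]
    [-0.66  0.25  0.79  2.36  3.5   0.38 -2.08]
place 35 1 12
    [ 1.    0.3  -0.96  2.35  2.73  0.4   2.09]
    [-1.1   0.55  1.3   2.35  3.86  0.54  0.46]
place 45 0 17
    [ 1.24  0.41 -1.25  2.26  1.83  0.33 -0.09]
    [-0.4   0.17  0.51  2.26  4.04  0.1  -2.56]
place 45 1 12
    [ 0.7   0.18 -0.64  2.26  2.16  0.1   2.56]
    [-0.76  0.23  0.91  2.26  4.36  0.17  0.2 ]
```

```bash
cat > sim.py <<'E'
from ik import *
from scipy.spatial.transform import Slerp
cp=[.5305,-.0829,-.1465]
def run(t0,fl,q,lift=.28):
    d=np.radians;azp=d(68);azc=-.1465
    g=np.array([.480,.338,.08]);R=Rt(azp,d(t0),fl)
    def hold(x,z,phi): # eye inner top at cab (x,0,z), lean phi
        return cab(cp,[x-.182*np.sin(d(phi)),0,z-.182*np.cos(d(phi))])[0],Rt(azc,d(t0+phi),fl)
    W=[("pre",g-R.apply([0,0,.13]),R),("pick",g,R),("lift",g+[0,0,.12],R),("turn",np.array([.50,.12,.25]),Rt(d(25),d(t0+20),fl)),
       ("out",*hold(-.06,.265,35)),("enter",*hold(.035,.275,35)),("up",*hold(.035,.318,35)),("over",*hold(.075,.30,28)),("seat",*hold(.08,.292,10)),("hang",*hold(.08,.290,0)),("rel",hold(.08,.290,0)[0]-Rt(azc,d(t0),fl).apply([0,0,.09]),Rt(azc,d(t0),fl))]
    p,Rc=fk(q,K,SG);p=p-Rc.apply([0,0,.0187]);worst=0
    for nm,pt,R in W:
        n=max(4,int(np.linalg.norm(pt-p)/.03),int((Rc.inv()*R).magnitude()/.14))
        sl=Slerp([0,1],Ro.concatenate([Rc,R]));em=0
        for s in np.linspace(0,1,n+1)[1:]:
            qn,e=ik(p+(pt-p)*s,sl(s),q);em=max(em,e);dq=abs(qn-q).max();q=qn
        print(f"{nm:6s} err {em:.4f} {e:.4f}",q.round(2),n);p,Rc=pt,R
if __name__=="__main__":
    q=np.array(load()[-1]["joint_pos"])
    for t0 in(40,45):
        for fl in(0,1):print("T0",t0,fl);run(t0,fl,q)
E
python3 sim.py
```

```text
T0 40 0
pre    err 0.0362 0.0362 [-1.72 -0.46  1.3   2.32 -0.23  0.41  2.56] 19
pick   err 0.0645 0.0645 [-1.89 -0.29  1.3   2.38 -0.41  0.17  2.56] 4
lift   err 0.0503 0.0225 [-1.87 -0.42  1.3   2.25 -0.33  0.34  2.56] 4
turn   err 0.0098 0.0000 [-1.06 -0.32  0.73  2.15  0.17  0.72  1.61] 7
out    err 0.0103 0.0103 [-1.01 -0.46  0.96  2.38  0.54  0.87  1.06] 8
enter  err 0.0000 0.0000 [-1.27 -0.21  1.3   2.21  0.31  0.74  1.27] 4
up     err 0.0000 0.0000 [-1.17 -0.3   1.14  2.16  0.39  0.87  1.2 ] 4
over   err 0.0000 0.0000 [-1.19  0.    1.3   2.16 -0.02  0.6   1.55] 4
seat   err 0.0000 0.0000 [-0.62  0.11  0.74  2.28 -0.77  0.11  2.26] 4
hang   err 0.0370 0.0370 [-0.66  0.17  0.77  2.22 -1.12  0.1   2.56] 4
rel    err 0.0320 0.0151 [ 0.91 -0.16 -0.81  2.38 -1.12  0.1   2.56] 4
T0 40 1
pre    err 0.0000 0.0000 [-0.52 -0.02  0.39  2.35 -1.23  0.82  0.4 ] 14
pick   err 0.0000 0.0000 [ 0.63  0.54 -1.1   2.25 -1.22  0.23  0.51] 4
lift   err 0.0000 0.0000 [ 0.7   0.08 -1.09  2.19 -1.16  0.62  0.14] 4
turn   err 0.0000 0.0000 [ 0.94 -0.45 -0.95  2.15 -0.78  0.9  -0.78] 7
out    err 0.0103
[... 1359 characters left out ...]
r 0.0000 0.0000 [ 0.28  0.33 -0.73  2.22 -1.23  0.39  0.36] 4
lift   err 0.0000 0.0000 [ 0.28  0.04 -0.69  2.15 -1.01  0.65 -0.04] 4
turn   err 0.0000 0.0000 [ 0.59 -0.25 -0.72  2.09 -0.41  0.87 -1.08] 7
out    err 0.0000 0.0000 [ 0.82 -0.29 -0.66  2.37 -0.26  0.84 -1.39] 8
enter  err 0.0000 0.0000 [ 0.9  -0.   -0.81  2.15 -0.    0.82 -1.63] 4
up     err 0.0000 0.0000 [ 0.9  -0.08 -0.79  2.1  -0.08  0.93 -1.56] 4
over   err 0.0000 0.0000 [ 1.03  0.07 -0.98  2.09  0.1   0.71 -1.71] 4
seat   err 0.0000 0.0000 [ 0.93  0.14 -0.88  2.22  0.45  0.24 -2.03] 4
hang   err 0.0175 0.0175 [ 0.76  0.18 -0.7   2.22  1.01  0.1  -2.56] 4
rel    err 0.0121 0.0000 [ 1.12 -0.22 -0.98  2.37 -1.07  0.2  -0.65] 4
```

```bash
cat > plan.py <<'E'
from sim import *
d=np.radians
cp=[.5305,-.0829,-.1465];azc=cp[2];T0=46;FL=1
def grip(x,y,z,az,t,fl=FL): return np.array([x,y,z]),Rt(d(az),d(t),fl)
def hold(x,z,phi,y=0,t0=T0): return cab(cp,[x-.182*np.sin(d(phi)),y,z-.182*np.cos(d(phi))])[0],Rt(azc,d(t0+phi),FL)
def cur():
    s=read_state();R=Ro.from_euler("xyz",s["ee_rot"]);return np.array(s["ee_pos"])-R.apply([0,0,.0187]),R,np.array(s["joint_pos"])
def rows(W,mm=30,deg=7):
    p,R,q=cur();out=[]
    for pt,Rn in W:
        rv=(R.inv()*Rn).as_rotvec();n=max(1,int(np.ceil(max(np.linalg.norm(pt-p)*1e3/mm,np.degrees(np.linalg.norm(rv))/deg))))
        for i in range(n):
            R1=R*Ro.from_rotvec(rv*i/n);R2=R*Ro.from_rotvec(rv*(i+1)/n)
            a=p+(pt-p)*i/n+R1.apply([0,0,.0187]);b=p+(pt-p)*(i+1)/n+R2.apply([0,0,.0187])
            sh=R1.inv().apply(b-a)*1e3;r=np.degrees(rv/n)
            q,e=ik(p+(pt-p)*(i+1)/n,R2,q)
            out.append([float(round(v,1)) for v in [*sh,*r]])
        p,R=pt,Rn;print("wp",pt.round(3),"err",round(e,4),q.round(2))
    for i in range(0,len(out),10):print("[%s]"%",".join("[%s]"%",".join("%g"%v for v in o) for o in out[i:i+10]))
def err(pt,Rn):
    p,R,q=cur();print("to go (tool mm,deg)",(R.inv().apply(pt-p)*1e3).round(1),np.degrees((R.inv()*Rn).as_rotvec()).round(1))
E
python3 - <<'E'
from plan import *
g=grip(.480,.338,.08,68,T0);pre=(g[0]-g[1].apply([0,0,.13]),g[1])
rows([grip(.33,.38,.32,80,60),grip(.40,.20,.26,68,50),pre],45,8)
E
```

```text
wp [0.33 0.38 0.32] err 0.0 [-0.88 -0.25  0.15  2.01 -0.37  1.   -0.75]
wp [0.4  0.2  0.26] err 0.0 [-0.76 -0.37  0.55  2.26 -0.52  0.9  -0.31]
wp [0.446 0.254 0.174] err 0.0 [-0.86 -0.06  0.64  2.28 -1.    0.75  0.13]
[[-35.4,-10.2,-14.9,-6.9,1.2,3.3],[-35.7,-6.2,-16.9,-6.9,1.2,3.3],[-35.7,-2,-18.5,-6.9,1.2,3.3],[-35.4,2.4,-19.5,-6.9,1.2,3.3],[-34.8,6.8,-19.9,-6.9,1.2,3.3],[-34,11.3,-19.9,-6.9,1.2,3.3],[-34,20.5,-6.1,-1.4,2,2],[-33,21.8,-6.8,-1.4,2,2],[-32,23.1,-7.4,-1.4,2,2],[-30.9,24.4,-8,-1.4,2,2]]
[[-29.8,25.7,-8.5,-1.4,2,2],[-0.8,7.5,36.6,0,1.3,0],[-1.7,7.5,36.5,0,1.3,0],[-2.5,7.5,36.5,0,1.3,0]]
```

```bash
python3 -m crank '[[-35,-10,-15,-7,1.2,3.3],[-36,-6,-17,-7,1.2,3.3],[-36,-2,-18,-7,1.2,3.3],[-35,2,-20,-7,1.2,3.3],[-35,7,-20,-7,1.2,3.3],[-34,11,-20,-7,1.2,3.3]]' 1
python3 lg.py
python3 - <<'E'
from plan import *
g=grip(.480,.338,.08,68,T0);pre=(g[0]-g[1].apply([0,0,.13]),g[1])
rows([grip(.40,.20,.26,68,50),pre],45,8)
E
```

```text
t: 2.0
ee_pos: [0.3379, 0.3889, 0.2701]
ee_rot: [3.139, -0.478, 1.372]
ft_force: [0.2, -0.9, 1.3]
width: 0.999
q [-0.939 -0.219  0.145  2.036 -0.277  0.933 -0.869] p [0.3379 0.3889 0.2701] r [179.9 -27.4  78.6] F [ 0.22 -0.92  1.31] t 2.0
wp [0.4  0.2  0.26] err 0.0 [-0.82 -0.39  0.6   2.26 -0.49  0.88 -0.34]
wp [0.446 0.254 0.174] err 0.0 [-0.94 -0.07  0.73  2.28 -0.99  0.74  0.12]
[[-30.8,20.1,-10.4,-1.2,2.5,1.8],[-29.7,21.2,-11.3,-1.2,2.5,1.8],[-28.5,22.4,-12.2,-1.2,2.5,1.8],[-27.3,23.5,-13,-1.2,2.5,1.8],[-26,24.7,-13.7,-1.2,2.5,1.8],[-0.8,7.5,36.6,0,1.3,0],[-1.7,7.5,36.5,0,1.3,0],[-2.5,7.5,36.5,0,1.3,0]]
```

```bash
python3 -m crank '[[-31,20,-10,-1.2,2.5,1.8],[-30,21,-11,-1.2,2.5,1.8],[-28,22,-12,-1.2,2.5,1.8],[-27,23,-13,-1.2,2.5,1.8],[-26,25,-14,-1.2,2.5,1.8]]' 1
python3 lg.py; python3 kin.py
python3 - <<'E'
from plan import *
g=grip(.480,.338,.08,68,T0);pre=(g[0]-g[1].apply([0,0,.13]),g[1])
rows([pre],45,8)
E
```

```text
t: 2.5
ee_pos: [0.4012, 0.2056, 0.2459]
ee_rot: [3.133, -0.712, 1.182]
ft_force: [0.8, -0.3, 0.7]
width: 1.0
q [-0.798 -0.464  0.521  2.296 -0.43   0.83  -0.437] p [0.4012 0.2056 0.2459] r [179.5 -40.8  67.7] F [ 0.84 -0.3   0.68] t 2.5
0.0003865854828030311 (-1, -1, -1, -1) [ 0.2838  0.4303 -0.0209  0.4839  0.3385 -0.0321  1.5162 -0.0624] 0.012230346057236755
wp [0.446 0.254 0.174] err 0.0 [-1.03 -0.06  0.73  2.26 -0.99  0.69  0.05]
[[0.2,7.4,38.1,0.2,1.1,-0.1],[-0.5,7.5,38,0.2,1.1,-0.1],[-1.2,7.7,38,0.2,1.1,-0.1]]
```

```bash
python3 -m crank '[[0,7,38,0.2,1.1,0],[0,8,38,0.2,1.1,0],[-1,8,38,0.2,1.1,0],[0,0,0,0,0,0]]' 1
python3 lg.py; python3 - <<'E'
from plan import *
g=grip(.480,.338,.08,68,T0);err(*g)
s=snapshot("side")["image"][:,:,::-1];t=snapshot("top")["image"][:,:,::-1]
im=np.zeros((400,800,3),np.uint8)
im[:,:400]=cv2.resize(s[280:380,250:350],(400,400),interpolation=cv2.INTER_CUBIC)
im[:,400:]=cv2.resize(t[220:320,180:280],(400,400),interpolation=cv2.INTER_CUBIC)
cv2.imwrite("pics/c3.png",im)
E
```

```text
t: 2.9
ee_pos: [0.4585, 0.2597, 0.1604]
ee_rot: [3.137, -0.78, 1.168]
ft_force: [-0.9, -1.1, 0.1]
width: 1.0
q [-1.162 -0.174  0.906  2.325 -0.896  0.61   0.039] p [0.4585 0.2597 0.1604] r [179.7 -44.7  66.9] F [-0.87 -1.11  0.08] t 2.9
to go (tool mm,deg) [  0.7 -11.4 132.4] [ 1.  -0.7 -0.8]
```

View pics/c3.png

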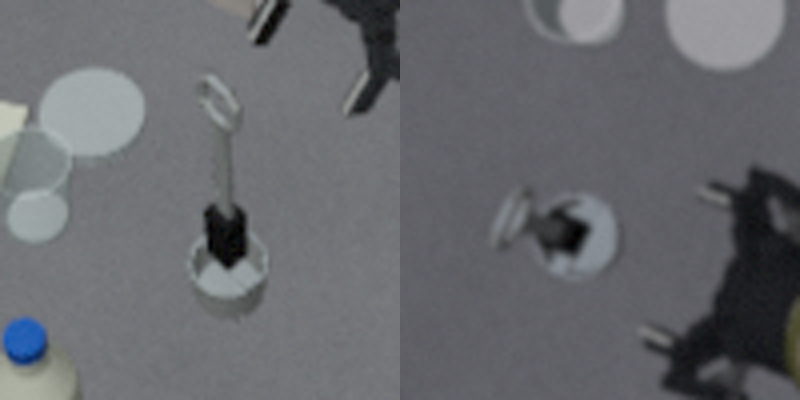

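```bash
python3 - <<'E'
from plan import *
g=grip(.480,.338,.08,67,T0)
rows([(g[0]-g[1].apply([0,0,.03]),g[1]),g],25,8)
E
```

```text
wp [0.472 0.319 0.102] err 0.0 [-0.09  0.22 -0.32  2.19 -1.23  0.51  0.26]
wp [0.48  0.338 0.08 ] err 0.0 [ 0.06  0.33 -0.53  2.16 -1.23  0.4   0.3 ]
[[-0.1,-2.4,21,0.1,-0.2,-0],[-0.1,-2.4,21,0.1,-0.2,-0],[-0,-2.3,21,0.1,-0.2,-0],[0,-2.3,21,0.1,-0.2,-0],[0.1,-2.3,21,0.1,-0.2,-0],[-0,0,15,0,0,0],[0,-0,15,0,0,0]]
```

```bash
python3 -m crank '[[0,-4,20,0,0,0],[0,-3,20,0,0,0],[0,-3,20,0,0,0]]' 1
python3 lg.py; python3 - <<'E'
from plan import *
g=grip(.480,.338,.08,67,T0);err(*g)
E
```

```text
t: 3.3
ee_pos: [0.4683, 0.3011, 0.1261]
ee_rot: [3.139, -0.792, 1.162]
ft_force: [-0.4, -0.5, 0.3]
width: 0.998
q [-1.292  0.024  0.999  2.324 -1.262  0.623  0.304] p [0.4683 0.3011 0.1261] r [179.8 -45.4  66.6] F [-0.36 -0.45  0.33] t 3.3
to go (tool mm,deg) [-5.8 -4.1 78.5] [ 0.5 -1.4 -0.3]
```

```bash
python3 -m crank '[[-2,-2,18,0,0,0],[-2,-1,18,0,0,0]]' 1
python3 lg.py; python3 - <<'E'
from plan import *
g=grip(.480,.338,.08,67,T0);err(*g)
rows([g],20)
E
```

```text
t: 3.5
ee_pos: [0.4696, 0.3051, 0.1212]
ee_rot: [3.127, -0.777, 1.178]
ft_force: [0.1, 0.4, 0.1]
width: 0.999
q [-0.981  0.044  0.658  2.306 -1.26   0.601  0.291] p [0.4696 0.3051 0.1212] r [179.2 -44.5  67.5] F [0.14 0.35 0.07] t 3.5
to go (tool mm,deg) [-4.3 -3.8 72.1] [ 0.5 -0.5  0.3]
wp [0.48  0.338 0.08 ] err 0.0 [ 0.06  0.33 -0.53  2.16 -1.23  0.4   0.3 ]
[[-1.1,-1,18,0.1,-0.1,0.1],[-1.1,-0.9,18,0.1,-0.1,0.1],[-1,-0.9,18,0.1,-0.1,0.1],[-1,-0.9,18,0.1,-0.1,0.1]]
```

```bash
python3 -m crank '[[-1,-1,15,0,0,0],[-1,-1,15,0,0,0],[-1,-1,15,0,0,0]]' 1
python3 lg.py; python3 - <<'E'
from plan import *
g=grip(.480,.338,.08,67,T0);err(*g)
E
```

```text
t: 3.8
ee_pos: [0.4752, 0.3073, 0.1103]
ee_rot: [3.111, -0.764, 1.187]
ft_force: [-0.1, -0.3, 0.2]
width: 0.998
q [-0.507  0.082  0.156  2.278 -1.262  0.554  0.296] p [0.4752 0.3073 0.1103] r [178.2 -43.8  68. ] F [-0.15 -0.32  0.2 ] t 3.8
to go (tool mm,deg) [ 0.9 -8.4 61.3] [1.1 0.2 0.7]
```

```bash
python3 -m crank '[[0,-6,15,0.4,0,0],[0,-6,15,0.4,0,0],[0,-4,15,0.4,0,0]]' 1
python3 lg.py; python3 - <<'E'
from plan import *
g=grip(.480,.338,.08,67,T0);err(*g)
E
```

```text
t: 4.1
ee_pos: [0.4762, 0.3274, 0.0903]
ee_rot: [3.113, -0.76, 1.194]
ft_force: [-0.4, -1.1, -0.8]
width: 1.001
q [-0.04   0.167 -0.373  2.242 -1.259  0.459  0.311] p [0.4762 0.3274 0.0903] r [178.4 -43.5  68.4] F [-0.36 -1.07 -0.76] t 4.1
to go (tool mm,deg) [ 1.1 -0.8 33.8] [0.6 0.5 1. ]
```

```bash
python3 -m crank '[[0,0,12,0.3,0,0.5],[0,-1,12,0.3,0,0.5],[0,0,9,0,0,0]]' 1
python3 lg.py; python3 - <<'E'
from plan import *
g=grip(.480,.338,.08,67,T0);err(*g)
E
```

```text
t: 4.4
ee_pos: [0.488, 0.3475, 0.0728]
ee_rot: [3.13, -0.766, 1.173]
ft_force: [0.4, -1.0, -0.0]
width: 1.003
q [ 0.118  0.27  -0.579  2.201 -1.253  0.369  0.321] p [0.488  0.3475 0.0728] r [179.3 -43.9  67.2] F [ 0.36 -0.97 -0.  ] t 4.4
to go (tool mm,deg) [-3.6 -3.5  5.3] [0.5 0.1 0.2]
```

```bash
python3 -m crank '[[-3,-3,4,0,0,0],[0,0,0,0,0,0]]' 1; python3 lg.py
python3 -m crank '[[0,0,0,0,0,0],[0,0,0,0,0,0],[0,0,0,0,0,0],[0,0,0,0,0,0],[0,0,0,0,0,0],[0,0,0,0,0,0],[0,0,0,0,0,0],[0,0,0,0,0,0]]' -1 80
python3 lg.py; python3 - <<'E'
from plan import *
g=grip(.480,.338,.08,67,T0);err(*g)
s=snapshot("side")["image"][:,:,::-1];t=snapshot("top")["image"][:,:,::-1]
im=np.zeros((400,800,3),np.uint8)
im[:,:400]=cv2.resize(s[280:380,250:350],(400,400),interpolation=cv2.INTER_CUBIC)
im[:,400:]=cv2.resize(t[220:320,180:280],(400,400),interpolation=cv2.INTER_CUBIC)
cv2.imwrite("pics/c4.png",im)
E
```

```text
t: 4.6
ee_pos: [0.4875, 0.3486, 0.0714]
ee_rot: [3.124, -0.769, 1.176]
ft_force: [-0.5, -0.5, 0.0]
width: 0.997
q [ 0.167  0.283 -0.636  2.203 -1.254  0.347  0.332] p [0.4875 0.3486 0.0714] r [179.  -44.1  67.4] F [-0.51 -0.45  0.05] t 4.6
t: 5.4
ee_pos: [0.4895, 0.3474, 0.0755]
ee_rot: [3.115, -0.771, 1.181]
ft_force: [-0.2, -1.2, 1.2]
width: 0.292
q [ 0.162  0.272 -0.627  2.203 -1.252  0.352  0.329] p [0.4895 0.3474 0.0755] r [178.5 -44.2  67.7] F [-0.21 -1.22  1.16] t 5.4
to go (tool mm,deg) [-5.7 -4.9  6.7] [ 1.1 -0.2  0.5]
```

View pics/c4.png

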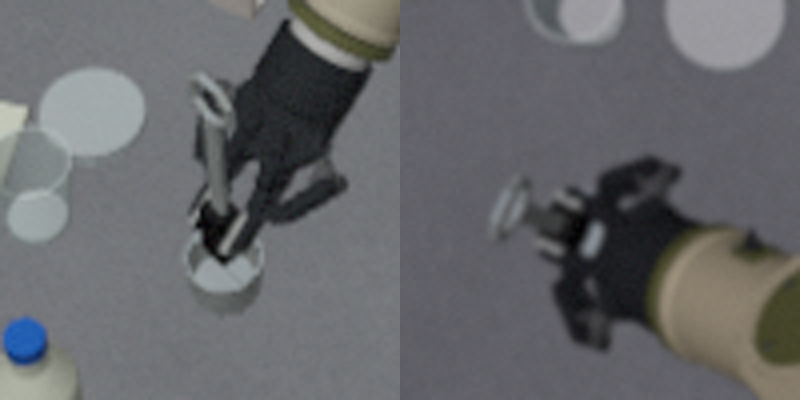

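```bash
python3 - <<'E'
import re
s=open("plan.py").read();s=s.replace(".182*",".173*");open("plan.py","w").write(s)
E
python3 - <<'E'
from plan import *
p,R,q=cur()
L=(p+[0,0,.13],R)
rows([L,grip(.46,.22,.22,40,56),grip(.43,.06,.20,10,76),hold(-.05,.265,35),hold(.035,.275,35),hold(.035,.322,35),hold(.075,.305,28),hold(.08,.292,10),hold(.08,.29,3)],25,7)
E
```

```text
wp [0.484 0.336 0.219] err 0.0 [ 0.17  0.01 -0.58  2.11 -0.94  0.66 -0.14]
wp [0.46 0.22 0.22] err 0.0 [ 0.32 -0.3  -0.62  2.24 -0.67  0.69 -0.77]
wp [0.43 0.06 0.2 ] err 0.0 [ 0.52 -0.3  -0.6   2.18 -0.25  0.98 -1.36]
wp [ 0.383 -0.061  0.123] err 0.0 [ 0.68 -0.22 -0.52  2.3  -0.16  0.88 -1.46]
wp [ 0.467 -0.074  0.133] err 0.0 [ 0.73  0.02 -0.61  2.11  0.01  0.87 -1.59]
wp [ 0.467 -0.074  0.18 ] err 0.0 [ 0.71 -0.06 -0.58  2.05 -0.05  0.98 -1.55]
wp [ 0.524 -0.082  0.152] err 0.0 [ 0.78  0.07 -0.67  2.05  0.05  0.76 -1.62]
wp [ 0.58  -0.09   0.122] err 0.0 [ 0.76  0.17 -0.64  2.18  0.27  0.24 -1.8 ]
wp [ 0.601 -0.093  0.117] err 0.0 [ 0.96  0.27 -0.81  2.19  1.11  0.1  -2.54]
[[15.1,0.4,-15.5,0,0,0],[15.1,0.4,-15.5,0,0,0],[15.1,0.4,-15.5,0,0,0],[15.1,0.4,-15.5,0,0,0],[15.1,0.4,-15.5,0,0,0],[15.1,0.4,-15.5,0,0,0],[-17.2,5.8,-16.3,-3.2,-2,4.3],[-17.3,7.9,-15.3,-3.2,-2,4.3],[-17.3,9.9,-14.3,-3.2,-2,4.3],[-17,11.9,-13.2,-3.2,-2,4.3]]
[[-16.6,13.8,-11.9,-3.2,-2,4.3],[-17.4,15.3,-7.7,-1.8,-2.8,3.9],[-16.7,16.6,-6.5,-1.8,-2.8,3.9],[-15.8,17.9,-5.2,-1.8,-2.8,3.9],[-14.8,19,-3.9,-1.8,-2.8,3.9],[-13.7,20,-2.7,-1.8,-2.8,3.9],[-12.4,20.9,-1.5,-1.8,-2.8,3.9],[-11.1,21.7,-0.4,-1.8,-2.8,3.9],[-12.2,16,8.3,-0.5,-0.7,2.6],[-11.4,16.5,8.6,-0.5,-0.7,2.6]]
[[-10.6,16.9,8.9,-0.5,-0.7,2.6],[-9.7,17.2,9.2,-0.5,-0.7,2.6],[-8.8,17.6,9.4,-0.5,-0.7,2.6],[-7.9,17.8,9.7,-0.5,-0.7,2.6],[-7,18.1,9.9,-0.5,-0.7,2.6],[21.4,0,0.9,0,0,0],[21.4,-0,0.9,0,0,0],[21.4,-0,0.9,0,0,0],[21.4,-0,0.9,0,0,0],[3.7,0,-23.2,0,0,0]]
[[3.7,0,-23.2,0,0,0],[18.4,0,12.2,-0,2.3,0],[17.9,-0,12.9,-0,2.3,0],[17.3,0,13.6,-0,2.3,0],[17.1,0,14.9,0,6,-0],[15.5,0,16.4,0,6,-0],[13.7,0,17.7,0,6,-0],[17.2,-0,15.2,-0,7,0]]
```

```bash
python3 -m crank '[[10,0,-10,0,0,0],[15,0,-15,0,0,0],[15,0,-15,0,0,0],[15,0,-15,0,0,0],[15,0,-15,0,0,0],[15,0,-15,0,0,0]]' ; python3 lg.py
python3 -m crank '[[-17,6,-16,-3.2,-2,4.3],[-17,8,-15,-3.2,-2,4.3],[-17,10,-14,-3.2,-2,4.3],[-17,12,-13,-3.2,-2,4.3],[-17,14,-12,-3.2,-2,4.3]]';python3 lg.py
python3 - <<'E'
from plan import *
rows([grip(.43,.06,.20,10,76),hold(-.05,.265,35)],25,7)
E
```

```text
t: 6.1
ee_pos: [0.4838, 0.3485, 0.193]
ee_rot: [3.129, -0.762, 1.173]
ft_force: [1.2, -0.2, -2.5]
width: 0.293
q [ 0.103  0.017 -0.539  2.128 -0.935  0.591 -0.143] p [0.4838 0.3485 0.193 ] r [179.3 -43.7  67.2] F [ 1.17 -0.18 -2.55] t 6.1
t: 6.6
ee_pos: [0.4607, 0.2261, 0.1927]
ee_rot: [-3.134, -0.578, 0.68]
ft_force: [1.2, -0.1, -1.8]
width: 0.293
q [ 0.231 -0.252 -0.601  2.241 -0.546  0.611 -0.911] p [0.4607 0.2261 0.1927] r [-179.6  -33.1   39. ] F [ 1.18 -0.14 -1.76] t 6.6
wp [0.43 0.06 0.2 ] err 0.0 [ 0.46 -0.29 -0.56  2.18 -0.22  0.98 -1.38]
wp [ 0.383 -0.061  0.123] err 0.0 [ 0.62 -0.21 -0.47  2.3  -0.14  0.88 -1.48]
[[-15.7,16.1,-8.4,-1.7,-2.7,3.8],[-14.9,17.3,-7.2,-1.7,-2.7,3.8],[-14.1,18.4,-6.1,-1.7,-2.7,3.8],[-13.1,19.5,-4.9,-1.7,-2.7,3.8],[-12,20.4,-3.8,-1.7,-2.7,3.8],[-10.8,21.2,-2.7,-1.7,-2.7,3.8],[-9.5,21.8,-1.6,-1.7,-2.7,3.8],[-12.2,16,8.3,-0.5,-0.7,2.6],[-11.4,16.5,8.6,-0.5,-0.7,2.6],[-10.6,16.9,8.9,-0.5,-0.7,2.6]]
[[-9.7,17.2,9.2,-0.5,-0.7,2.6],[-8.8,17.6,9.4,-0.5,-0.7,2.6],[-7.9,17.8,9.7,-0.5,-0.7,2.6],[-7,18.1,9.9,-0.5,-0.7,2.6]]
```

```bash
python3 -m crank '[[-16,16,-8,-1.7,-2.7,3.8],[-15,17,-7,-1.7,-2.7,3.8],[-14,18,-6,-1.7,-2.7,3.8],[-13,20,-5,-1.7,-2.7,3.8],[-12,20,-4,-1.7,-2.7,3.8],[-11,21,-3,-1.7,-2.7,3.8],[-10,22,-2,-1.7,-2.7,3.8]]';python3 lg.py
python3 - <<'E'
from plan import *
rows([hold(-.05,.265,35)],25,7)
E
```

```text
t: 7.3
ee_pos: [0.4252, 0.0545, 0.1799]
ee_rot: [3.131, -0.22, 0.161]
ft_force: [-0.6, -0.4, -2.9]
width: 0.296
q [ 0.531 -0.248 -0.68   2.151 -0.178  0.971 -1.477] p [0.4252 0.0545 0.1799] r [179.4 -12.6   9.2] F [-0.56 -0.44 -2.9 ] t 7.3
wp [ 0.383 -0.061  0.123] err 0.0 [ 0.67 -0.22 -0.51  2.3  -0.15  0.88 -1.46]
[[-12.1,18,10.3,-0.5,-0.6,2.9],[-11.1,18.4,10.6,-0.5,-0.6,2.9],[-10,18.9,10.8,-0.5,-0.6,2.9],[-8.9,19.3,11.1,-0.5,-0.6,2.9],[-7.9,19.6,11.3,-0.5,-0.6,2.9],[-6.7,19.8,11.6,-0.5,-0.6,2.9]]
```

```bash
python3 -m crank '[[-12,18,10,-0.5,-0.6,2.9],[-11,18,10,-0.5,-0.6,2.9],[-10,19,11,-0.5,-0.6,2.9],[-9,19,11,-0.5,-0.6,2.9],[-8,20,11,-0.5,-0.6,2.9],[-7,20,11,-0.5,-0.6,2.9],[0,0,0,0,0,0],[0,0,0,0,0,0]]';python3 lg.py
python3 - <<'E'
from plan import *
err(*hold(-.05,.265,35))
p,R,q=cur()
s=snapshot("side")["image"][:,:,::-1];t=snapshot("top")["image"][:,:,::-1]
cv2.imwrite("pics/s5.png",s);cv2.imwrite("pics/t5.png",t)
im=np.zeros((480,800,3),np.uint8)
im[:,:400]=cv2.resize(s[120:240,270:370],(400,480),interpolation=cv2.INTER_CUBIC)
im[:,400:]=cv2.resize(t[180:300,340:440],(400,480),interpolation=cv2.INTER_CUBIC)
cv2.imwrite("pics/c5.png",im)
Rd=R*(Rt(azc,d(T0+35),FL).inv()*Ro.from_euler("zyx",[azc,d(35),0]))
for nm,z in(("eyetop",.269),("eyein",.262),("eyec",.2455),("grip",.08),("cup",0)):
    X=p+Rd.apply([0,0,z-.089]);print(nm,X.round(4),proj("side",X).round(1),proj("top",X).round(1))
E
```

```text
t: 8.1
ee_pos: [0.3764, -0.0719, 0.0966]
ee_rot: [3.139, -0.149, -0.178]
ft_force: [0.6, 0.2, -1.7]
width: 0.295
q [ 0.681 -0.18  -0.576  2.299 -0.112  0.848 -1.576] p [ 0.3764 -0.0719  0.0966] r [179.8  -8.5 -10.2] F [ 0.59  0.24 -1.73] t 8.1
to go (tool mm,deg) [  8.4 -11.7  -7.1] [ 0.4  0.5 -1.8]
eyetop [ 0.4781 -0.0745  0.2616] [[353.6 202.3]] [[379.9 270.9]]
eyein [ 0.474  -0.0743  0.2559] [[354.8 203.9]] [[379.7 272.8]]
eyec [ 0.4645 -0.0741  0.2425] [[357.5 207.7]] [[379.2 277.1]]
grip [ 0.3684 -0.0712  0.1078] [[383.1 244.2]] [[374.2 316.4]]
cup [ 0.322  -0.0698  0.0426] [[394.7 260.8]] [[372.1 333. ]]
```

View pics/c5.png

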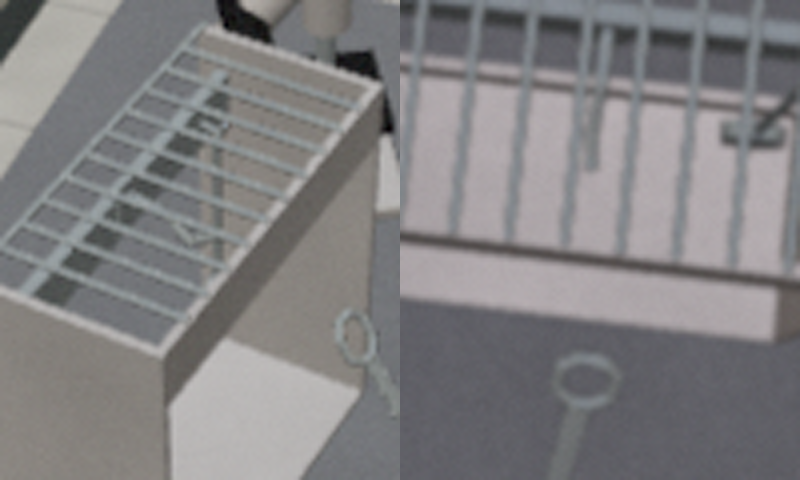

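```bash
python3 - <<'E'
from plan import *
p,R,q=cur()
r=tri([358.75,204.25],[386.75,275.25]);e=r.x;print("eye",e.round(4),r.fun.round(2))
print("len from grasp",np.linalg.norm(e-p),"expected",.2455-.089, "tool frame",(R.inv().apply(e-p)*1e3).round(1))
Rd=R*(Rt(azc,d(T0+35),FL).inv()*Ro.from_euler("zyx",[azc,d(35),0]))
print("nominal tool frame",(R.inv().apply(Rd.apply([0,0,.1565]))*1e3).round(1))
u=(e-p)/np.linalg.norm(e-p)
for s in(.06,.09,.12):print(proj("side",p+u*s),proj("top",p+u*s))
for s in(.06,.09,.12):print(proj("side",e-u*s),proj("top",e-u*s))
E
```

```text
eye [ 0.4679 -0.0931  0.2395] [-0.46 -0.04  0.1   0.33]
len from grasp 0.1571370935710127 expected 0.1565 tool frame [ 113.8    5.7 -108.3]
nominal tool frame [ 107.8  -13.1 -112.7]
[[372.86520753 228.02716771]] [[378.83316575 300.27409902]]
[[368.42225026 220.76554851]] [[381.22025516 292.91891708]]
[[363.92797714 213.42005814]] [[383.68436021 285.32643194]]
[[367.35773369 219.0256907 ]] [[381.79935404 291.13457771]]
[[371.81281919 226.30713241]] [[379.39427307 298.54519585]]
[[376.21725666 233.5057944 ]] [[377.06347821 305.7269211 ]]
```

View pics/s5.png

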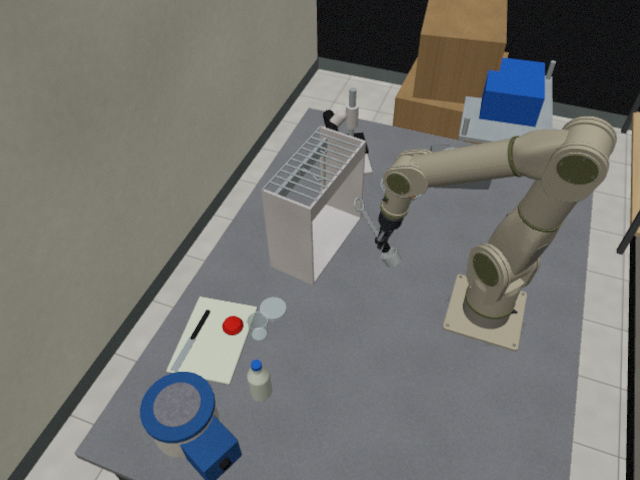

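```bash
python3 - <<'E'
from plan import *
s=np.mean([snapshot("side")["image"][:,:,::-1].astype(float) for _ in range(6)],0)
t=np.mean([snapshot("top")["image"][:,:,::-1].astype(float) for _ in range(6)],0)
f=lambda a:np.clip((a-a.mean())*1.6+120,0,255).astype(np.uint8)
im=np.zeros((400,800,3),np.uint8)
im[:,:400]=cv2.resize(f(s[160:200,300:340]),(400,400),interpolation=cv2.INTER_CUBIC)
im[:,400:]=cv2.resize(f(t[190:230,370:410]),(400,400),interpolation=cv2.INTER_CUBIC)
cv2.imwrite("pics/c6.png",im)
print(read_state()["t"])
for dz in(-.01,0,.01):
  for X in([.058,0,.304],[.08,0,.288],[.14,0,.328]):
    Y=cab(cp,np.array(X)+[0,0,dz])[0];print(dz,X,((proj("side",Y)[0]-[300,160])*10+[-.5,-.5]).round(),((proj("top",Y)[0]-[370,190])*10+[400,0]).round())
E
```

```text
8.8
-0.01 [0.058, 0, 0.304] [231. 231.] [568. 331.]
-0.01 [0.08, 0, 0.288] [171. 246.] [569. 251.]
-0.01 [0.14, 0, 0.328] [ 7. 93.] [617. -32.]
0 [0.058, 0, 0.304] [230. 208.] [573. 324.]
0 [0.08, 0, 0.288] [171. 223.] [574. 244.]
0 [0.14, 0, 0.328] [ 6. 69.] [623. -41.]
0.01 [0.058, 0, 0.304] [230. 185.] [578. 317.]
0.01 [0.08, 0, 0.288] [171. 200.] [579. 236.]
0.01 [0.14, 0, 0.328] [ 5. 45.] [628. -51.]
```

View pics/c6.png

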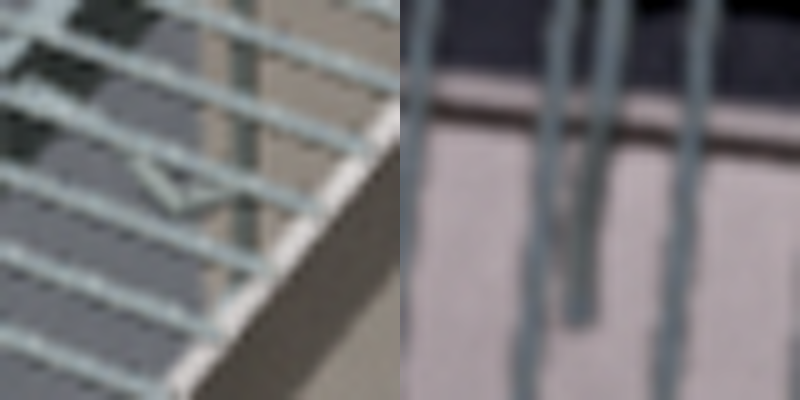

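```bash
cat >> plan.py <<'E'
V=np.array([.1258,.0063,-.1197]);TQ=44
cp=[.5305,-.0829,-.1465]
def hold(x,z,phi,y=0,roll=-1.5):
    R=Ro.from_rotvec(d(roll)*np.array([np.cos(azc),np.sin(azc),0]))*Rt(azc,d(TQ+phi),FL)
    return cab(cp,[x,y,z])[0]-R.apply(V),R
def eye():
    p,R,q=cur();X=p+R.apply(V)-[cp[0],cp[1],0];X=Ro.from_euler("z",-azc).apply(X)
    a=R.apply(V)/np.linalg.norm(V);a=Ro.from_euler("z",-azc).apply(a)
    s=read_state();print("EYE cab mm",(X*1e3).round(1),"lean fwd",np.degrees(np.arctan2(a[0],a[2])).round(1),"side(left+)",np.degrees(a[1]).round(1),"F",np.round(s["ft_force"],1),"t",round(float(s["t"]),2))
E
python3 - <<'E'
from plan import *
eye();err(*hold(-.03,.275,33))
rows([hold(-.03,.275,33),hold(.044,.283,33)],25,7)
rows([hold(-.03,.275,33),hold(.044,.283,33),hold(.044,.334,33),hold(.065,.328,28),hold(.08,.316,20),hold(.081,.312,12),hold(.08,.305,6),hold(.08,.297,5),hold(.08,.297,2)],50,20)
E
```

```text
EYE cab mm [-50.3 -19.8 252.8] lean fwd 37.8 side(left+) -3.0 F [ 0.5  0.1 -2.2] t 8.8
to go (tool mm,deg) [ 32.3 -14.1  -9.6] [-1.   4.4 -1.9]
wp [ 0.407 -0.062  0.13 ] err 0.0 [ 0.67 -0.21 -0.54  2.3  -0.13  0.8  -1.5 ]
wp [ 0.48  -0.073  0.138] err 0.0 [ 0.7  -0.01 -0.6   2.13  0.03  0.79 -1.62]
[[16.9,-6.9,-4.8,-0.5,2.2,-1],[17.2,-6.6,-4.2,-0.5,2.2,-1],[24.6,0.1,3,0,0,0],[24.6,0.1,3,0,0,0],[24.6,0.1,3,0,0,0]]
wp [ 0.407 -0.062  0.13 ] err 0.0 [ 0.67 -0.22 -0.54  2.3  -0.13  0.81 -1.5 ]
wp [ 0.48  -0.073  0.138] err 0.0 [ 0.77 -0.01 -0.66  2.13  0.02  0.79 -1.62]
wp [ 0.48  -0.073  0.189] err 0.0 [ 0.76 -0.1  -0.64  2.07 -0.05  0.92 -1.56]
wp [ 0.513 -0.078  0.175] err 0.0 [ 0.77 -0.04 -0.66  2.08 -0.01  0.77 -1.59]
wp [ 0.55  -0.084  0.153] err 0.0 [ 0.77  0.04 -0.68  2.13  0.08  0.52 -1.66]
wp [ 0.574 -0.087  0.142] err 0.0 [ 0.75  0.1  -0.65  2.19  0.21  0.29 -1.76]
wp [ 0.591 -0.09   0.132] err 0.0 [ 0.6   0.15 -0.48  2.21  0.49  0.11 -2.02]
wp [ 0.594 -0.09   0.124] err 0.0 [ 0.89  0.21 -0.75  2.21  0.99  0.1  -2.45]
wp [ 0.603 -0.092  0.123] err 0.0099 [ 0.94  0.24 -0.8   2.19  1.13  0.1  -2.56]
[[33.8,-13.8,-9.7,-1,4.4,-1.9],[37,0.1,4.4,0,0,0],[37,0.1,4.4,0,0,0],[5.7,0.7,-24.8,0,0,0],[5.7,0.7,-24.8,0,0,0],[31.7,-0.2,21,0,5,-0],[31,-0.3,32.2,0,8,0],[19.6,-0.1,20.2,0,8,0],[10.4,-0.2,17.6,-0,6,0],[-2.7,-0.2,8.3,-0,1,0]]
[[7.4,0,6.4,0,3,-0]]
```

```bash
python3 -m crank '[[17,-8,-6,-0.5,2.2,-1],[17,-8,-6,-0.5,2.2,-1],[0,0,0,0,0,0]]'; python3 - <<'E'
from plan import *
eye();rows([hold(-.03,.275,33),hold(.044,.283,33)],15,7)
E
```

```text
t: 9.1
ee_pos: [0.4138, -0.0593, 0.1165]
ee_rot: [3.112, -0.234, -0.136]
ft_force: [0.9, -0.1, -2.9]
width: 0.296
EYE cab mm [-28.5   5.  280.3] lean fwd 33.0 side(left+) -0.6 F [ 0.9 -0.1 -2.9] t 9.1
wp [ 0.407 -0.062  0.13 ] err 0.0 [ 0.68 -0.22 -0.54  2.3  -0.13  0.81 -1.5 ]
wp [ 0.48  -0.073  0.138] err 0.0 [ 0.76 -0.01 -0.65  2.13  0.02  0.79 -1.62]
[[-3.7,4.1,4.1,0.1,-0.4,0.2],[14.8,0,1.8,0,0,0],[14.8,0,1.8,0,0,0],[14.8,0,1.8,0,0,0],[14.8,0,1.8,0,0,0],[14.8,0,1.8,0,0,0]]
```

```bash
python3 -m crank '[[12,3,4,0,0,0],[15,1,3,0,0,0],[15,1,2,0,0,0]]'; python3 - <<'E'
from plan import *
eye();rows([hold(.044,.283,33),hold(.044,.334,33)],15,7)
E
```

```text
t: 9.4
ee_pos: [0.4565, -0.0696, 0.1183]
ee_rot: [3.11, -0.235, -0.133]
ft_force: [0.8, -0.1, -1.3]
width: 0.29
EYE cab mm [ 15.    1.6 282.3] lean fwd 32.9 side(left+) -0.4 F [ 0.8 -0.1 -1.3] t 9.4
wp [ 0.48  -0.073  0.138] err 0.0 [ 0.74 -0.01 -0.64  2.13  0.02  0.79 -1.62]
wp [ 0.48  -0.073  0.189] err 0.0 [ 0.73 -0.1  -0.61  2.07 -0.05  0.92 -1.56]
[[13.6,0.3,2.5,0.1,-0.2,0.2],[13.6,0.2,2.5,0.1,-0.2,0.2],[2.9,0.3,-12.4,0,0,0],[2.9,0.3,-12.4,0,0,0],[2.9,0.3,-12.4,0,0,0],[2.9,0.3,-12.4,0,0,0]]
```

```bash
python3 -m crank '[[13,0,3,0,0,0],[13,0,3,0,0,0],[0,0,0,0,0,0]]'; python3 - <<'E'
from plan import *
eye();rows([hold(.044,.334,33)],12,7)
E
python3 -m crank '[[3,0,-12,0,0,0],[3,0,-12,0,0,0],[3,0,-12,0,0,0]]'; python3 - <<'E'
from plan import *
eye();rows([hold(.044,.334,33)],12,7)
E
```

```text
t: 9.7
ee_pos: [0.4858, -0.0732, 0.119]
ee_rot: [3.111, -0.236, -0.132]
ft_force: [-1.1, -0.1, -1.8]
width: 0.293
EYE cab mm [ 44.3   2.3 283.1] lean fwd 32.9 side(left+) -0.4 F [-1.1 -0.1 -1.8] t 9.7
wp [ 0.48  -0.073  0.189] err 0.0 [ 0.7  -0.09 -0.58  2.07 -0.04  0.92 -1.57]
[[2.1,0.5,-10.1,0,-0.1,0.1],[2,0.5,-10.1,0,-0.1,0.1],[2,0.5,-10.1,0,-0.1,0.1],[2,0.5,-10.1,0,-0.1,0.1],[2,0.5,-10.2,0,-0.1,0.1]]
t: 10.0
ee_pos: [0.484, -0.0712, 0.157]
ee_rot: [3.112, -0.232, -0.131]
ft_force: [-0.2, 0.3, -2.7]
width: 0.289
EYE cab mm [ 42.9   4.  320.8] lean fwd 33.1 side(left+) -0.4 F [-0.2  0.3 -2.7] t 10.0
wp [ 0.48  -0.073  0.189] err 0.0 [ 0.71 -0.1  -0.59  2.07 -0.04  0.92 -1.57]
[[1.7,1.6,-6.6,0,-0.2,0.3],[1.7,1.6,-6.6,0,-0.2,0.3]]
```

Now take a picture check before passing the tip.

```bash
python3 -m crank '[[2,2,-7,0,0,0.3],[2,2,-7,0,0,0],[0,0,0,0,0,0]]'; python3 - <<'E'
from plan import *
eye();rows([hold(.065,.328,28),hold(.08,.316,20)],12,7)
f=lambda a:np.clip((a-a.mean())*1.4+120,0,255).astype(np.uint8)
s=np.mean([snapshot("side")["image"][:,:,::-1].astype(float) for _ in range(4)],0)
t=np.mean([snapshot("top")["image"][:,:,::-1].astype(float) for _ in range(4)],0)
im=np.zeros((480,800,3),np.uint8)
im[:,:400]=cv2.resize(f(s[155:215,305:355]),(400,480),interpolation=cv2.INTER_CUBIC)
im[:,400:]=cv2.resize(f(t[190:250,365:415]),(400,480),interpolation=cv2.INTER_CUBIC)
cv2.imwrite("pics/c7.png",im)
p,R,q=cur();X=p+R.apply(V*.1565/.173);print("eyec",(proj("side",X)[0]-[305,155])*8,(proj("top",X)[0]-[365,190])*8+[400,0])
E
```

```text
t: 10.3
ee_pos: [0.4847, -0.0752, 0.1766]
ee_rot: [3.111, -0.238, -0.136]
ft_force: [0.5, -0.0, -3.2]
width: 0.295
EYE cab mm [ 4.320e+01 -2.000e-01  3.408e+02] lean fwd 32.8 side(left+) -0.6 F [ 0.5 -0.  -3.2] t 10.3
wp [ 0.513 -0.078  0.175] err 0.0 [ 0.73 -0.03 -0.62  2.08 -0.    0.77 -1.6 ]
wp [ 0.55  -0.084  0.153] err 0.0 [ 0.75  0.04 -0.65  2.13  0.08  0.52 -1.66]
[[7.3,-0.3,6.7,0,1.1,0.1],[7.1,-0.3,6.8,0,1.1,0.1],[7,-0.3,7,0,1.1,0.1],[6.9,-0.3,7.1,0,1.1,0.1],[7.8,-0.1,8.1,0,2,0],[7.5,-0.1,8.3,0,2,0],[7.2,-0.1,8.6,0,2,0],[6.9,-0.1,8.8,0,2,0]]
eyec [197.52479071 187.84086725] [576.97557233 330.48803616]
```

View pics/c7.png

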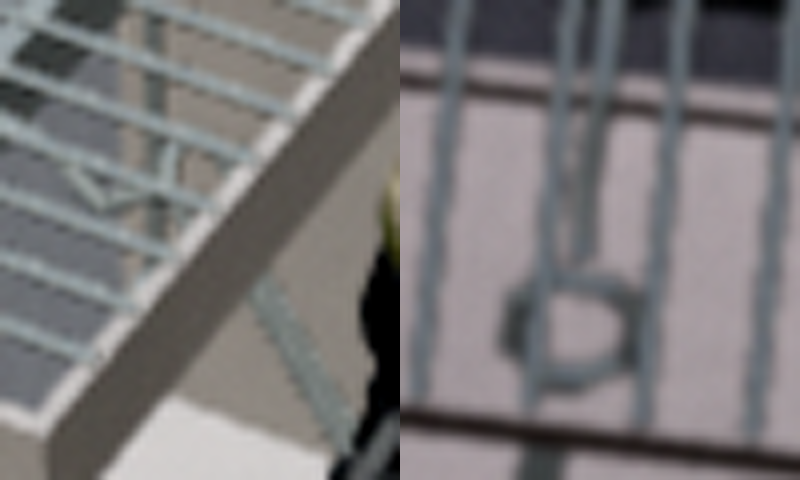

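The top view shows the ring centred at (577,331), exactly where my model puts it, and in line with the hook tip at (580,265). The roof hides the loop in the side view. I'll advance along the bar.

```bash
python3 -m crank '[[7,0,6.5,0,1.1,0],[7,0,6.5,0,1.1,0]]'; python3 -c "from plan import *;eye()"
python3 -m crank '[[7,0,7,0,1.1,0],[7,0,7,0,1.1,0]]'; python3 - <<'E'
from plan import *
eye();rows([hold(.065,.328,28),hold(.08,.317,20)],12,7)
E
```

```text
t: 10.9
ee_pos: [0.5009, -0.0773, 0.1653]
ee_rot: [3.112, -0.274, -0.135]
ft_force: [0.1, -0.3, -2.6]
width: 0.29
EYE cab mm [ 53.6   0.  332.7] lean fwd 30.7 side(left+) -0.6 F [ 0.1 -0.3 -2.6] t 10.9
t: 11.1
ee_pos: [0.5185, -0.08, 0.155]
ee_rot: [3.112, -0.313, -0.133]
ft_force: [-0.6, 0.2, -1.4]
width: 0.294
EYE cab mm [ 6.480e+01 -1.000e-01  3.255e+02] lean fwd 28.5 side(left+) -0.5 F [-0.6  0.2 -1.4] t 11.1
wp [ 0.513 -0.078  0.175] err 0.0 [ 0.71 -0.03 -0.6   2.08  0.    0.77 -1.6 ]
wp [ 0.55  -0.084  0.154] err 0.0 [ 0.73  0.04 -0.64  2.13  0.08  0.53 -1.66]
[[1.1,-0.7,-2.2,0.1,0,0.2],[7.8,-0.1,7.8,0,2,0],[7.6,-0.1,8.1,0,2,0],[7.3,-0.1,8.3,0,2,0],[7,-0.1,8.6,0,2,0]]
```

```bash
python3 -m crank '[[8,0,7.5,0,2,0],[8,0,7.5,0,2,0]]'; python3 -c "from plan import *;eye()"
python3 -m crank '[[7,0,7,0,2,0]]'; python3 - <<'E'
from plan import *
eye();rows([hold(.082,.314,16),hold(.082,.310,9)],8,3)
E
```

```text
t: 11.3
ee_pos: [0.5391, -0.083, 0.1452]
ee_rot: [3.112, -0.384, -0.131]
ft_force: [-0.3, 1.0, -2.6]
width: 0.291
EYE cab mm [ 73.2  -0.  320.8] lean fwd 24.4 side(left+) -0.5 F [-0.3  1.  -2.6] t 11.3
t: 11.4
ee_pos: [0.5484, -0.0844, 0.1409]
ee_rot: [3.112, -0.42, -0.13]
ft_force: [0.0, 0.6, -1.7]
width: 0.295
EYE cab mm [ 76.3  -0.  318.7] lean fwd 22.3 side(left+) -0.5 F [ 0.   0.6 -1.7] t 11.4
wp [ 0.563 -0.086  0.147] err 0.0 [ 0.7   0.07 -0.6   2.16  0.13  0.41 -1.7 ]
wp [ 0.584 -0.089  0.139] err 0.0 [ 0.68  0.12 -0.58  2.2   0.31  0.2  -1.85]
[[4.6,-0.1,4.7,-0,1.5,0.1],[4.4,-0.1,4.8,-0,1.5,0.1],[4.3,-0.1,4.9,-0,1.5,0.1],[4.2,-0.1,5,-0,1.5,0.1],[5.3,-0,6,0,2.3,0],[5,-0,6.1,0,2.3,0],[4.8,-0,6.3,0,2.3,0]]
```

```bash
python3 -m crank '[[4.6,0,4.7,0,1.5,0],[4.5,0,4.8,0,1.5,0],[4.3,0,4.9,0,1.5,0],[4.2,0,5,0,1.5,0]]'; python3 -c "from plan import *;eye()"
python3 -m crank '[[5.3,0,5.5,0,2.3,0],[5,0,5.5,0,2.3,0]]'; python3 - <<'E'
from plan import *
eye();rows([hold(.082,.310,8),hold(.081,.306,5)],8,2)
E
```

```text
t: 11.8
ee_pos: [0.5727, -0.0879, 0.129]
ee_rot: [3.112, -0.526, -0.127]
ft_force: [0.6, -0.4, -2.1]
width: 0.288
EYE cab mm [ 8.17e+01 -1.00e-01  3.12e+02] lean fwd 16.3 side(left+) -0.6 F [ 0.6 -0.4 -2.1] t 11.8
t: 12.0
ee_pos: [0.5874, -0.0899, 0.1243]
ee_rot: [3.111, -0.608, -0.125]
ft_force: [0.5, 0.3, -2.5]
width: 0.294
EYE cab mm [ 8.150e+01 -2.000e-01  3.099e+02] lean fwd 11.6 side(left+) -0.6 F [ 0.5  0.3 -2.5] t 12.0
wp [ 0.587 -0.089  0.138] err 0.0 [ 0.75  0.14 -0.64  2.2   0.39  0.18 -1.92]
wp [ 0.595 -0.091  0.133] err 0.0 [ 0.83  0.18 -0.69  2.21  0.77  0.1  -2.25]
[[4.1,-0,3.4,-0.1,1.6,0.1],[4,-0,3.5,-0.1,1.6,0.1],[2.1,-0.1,4.5,-0,1.5,0],[2,-0.1,4.5,-0,1.5,0]]
```

```bash
python3 -m crank '[[4.2,0,3.4,0,1.6,0],[4.1,0,3.5,0,1.6,0],[3,0,2.5,0,1,0]]'; python3 lg.py; python3 - <<'E'
from plan import *
eye();rows([hold(.081,.300,6)],2,2)
E
```

```text
t: 12.3
ee_pos: [0.6013, -0.0918, 0.1212]
ee_rot: [3.111, -0.681, -0.122]
ft_force: [0.3, -0.9, -2.5]
width: 0.293
q [ 0.594  0.074 -0.576  2.214  0.596  0.225 -2.21 ] p [ 0.6013 -0.0918  0.1212] r [178.3 -39.   -7. ] F [ 0.27 -0.88 -2.46] t 12.3
EYE cab mm [ 8.19e+01 -3.00e-01  3.08e+02] lean fwd 7.4 side(left+) -0.7 F [ 0.3 -0.9 -2.5] t 12.3
wp [ 0.592 -0.09   0.127] err 0.0 [ 0.66  0.17 -0.53  2.21  0.61  0.1  -2.13]
[[-0.7,-0,1.6,-0.1,0.2,0],[-0.7,-0,1.5,-0.1,0.2,0],[-0.7,-0,1.5,-0.1,0.2,0],[-0.7,-0,1.5,-0.1,0.2,0],[-0.7,-0,1.5,-0.1,0.2,0]]
```

```bash
cat > af.py <<'E'
from plan import *
F=[]
for _ in range(5): F.append(read_state()["ft_force"]);snapshot("top")
print("meanF",np.mean(F,0).round(2));eye()
E
python3 af.py
for i in 1; do python3 -m crank '[[-1,0,1.2,0,0,0],[-1,0,1.2,0,0,0]]' >/dev/null; python3 af.py
python3 -m crank '[[-1,0,1.2,0,0,0],[-1,0,1.2,0,0,0]]'>/dev/null; python3 af.py; done
```

```text
meanF [ 0.5  -0.04 -2.08]
EYE cab mm [ 8.220e+01 -2.000e-01  3.088e+02] lean fwd 7.4 side(left+) -0.7 F [ 0.6  1.  -2.5] t 12.55
meanF [-0.03  0.34 -2.26]
EYE cab mm [ 8.23e+01 -3.00e-01  3.06e+02] lean fwd 7.4 side(left+) -0.7 F [ 0.5 -0.4 -1.7] t 13.0
meanF [ 0.11 -0.07 -2.17]
EYE cab mm [ 8.240e+01 -3.000e-01  3.031e+02] lean fwd 7.4 side(left+) -0.7 F [-0.7  0.5 -2.3] t 13.45
```

Free weight reads about -2.17 N. I'll keep lowering in small steps.

```bash

python3 -m crank '[[-0.6,0,0.8,0,0,0],[-0.6,0,0.8,0,0,0]]' >/dev/null; python3 af.py
python3 -m crank '[[-0.6,0,0.8,0,0,0],[-0.6,0,0.8,0,0,0]]'>/dev/null; python3 af.py
python3 -m crank '[[-0.6,0,0.8,0,0,0]]'>/dev/null; python3 af.py
```

```text
meanF [-0.29 -0.37 -1.08]
EYE cab mm [ 8.260e+01 -3.000e-01  3.014e+02] lean fwd 7.3 side(left+) -0.7 F [ 0.1  0.1 -1.3] t 13.9
meanF [-0.83  0.2  -0.28]
EYE cab mm [ 82.8  -0.3 299.7] lean fwd 7.3 side(left+) -0.7 F [-0.5  0.3  0.4] t 14.35
meanF [-0.37  0.35  0.37]
EYE cab mm [ 82.9  -0.3 298.8] lean fwd 7.3 side(left+) -0.7 F [-0.5  0.6  0.4] t 14.7
```

```bash
python3 - <<'E'
from plan import *
rows([hold(.0825,.2993,3.5,y=-.0003,roll=-1.2)],5,1)
E
```

```text
wp [ 0.601 -0.091  0.126] err 0.0029 [ 0.94  0.23 -0.8   2.2   1.12  0.1  -2.56]
[[2.1,-0.1,1.6,-0,0.8,0.1],[2.1,-0.1,1.7,-0,0.8,0.1],[2,-0.1,1.7,-0,0.8,0.1],[2,-0.1,1.7,-0,0.8,0.1]]
```

```bash
python3 -m crank '[[2.1,0,1.6,0,0.8,0]]'>/dev/null; python3 af.py; python3 -m crank '[[2.1,0,1.6,0,0.8,0]]'>/dev/null; python3 af.py; python3 lg.py
```

```text
meanF [-0.25  0.15  0.77]
EYE cab mm [ 82.9  -0.3 299.1] lean fwd 6.5 side(left+) -0.7 F [-0.6  0.5  1.1] t 15.05
meanF [-1.02 -0.14 -0.06]
EYE cab mm [ 82.9  -0.3 299.3] lean fwd 5.7 side(left+) -0.7 F [-0.8 -0.2 -0.3] t 15.4
q [ 0.51   0.095 -0.494  2.231  0.848  0.178 -2.46 ] p [ 0.6077 -0.0928  0.1122] r [178.2 -40.7  -6.9] F [-0.78 -0.17 -0.33] t 15.4
```

```bash
python3 -m crank '[[2,0,1.6,0,0.8,0]]'>/dev/null; python3 af.py; python3 lg.py
```

```text
meanF [-0.75 -0.23 -0.21]
EYE cab mm [ 8.290e+01 -2.000e-01  2.995e+02] lean fwd 5.0 side(left+) -0.7 F [-1.2  0.  -0.6] t 15.75
q [ 0.471  0.096 -0.455  2.237  0.94   0.163 -2.553] p [ 0.6102 -0.0931  0.1123] r [178.2 -41.5  -6.9] F [-1.21  0.04 -0.6 ] t 15.75
```

```bash
python3 -m crank '[[0,0,0,0,0,0],[0,0,0,0,0,0],[0,0,0,0,0,0],[0,0,0,0,0,0],[0,0,0,0,0,0]]' -0.3 20; python3 af.py;  python3 -m crank '[[0,0,0,0,0,0],[0,0,0,0,0,0],[0,0,0,0,0,0],[0,0,0,0,0,0],[0,0,0,0,0,0],[0,0,0,0,0,0]]' 0.4; python3 af.py
python3 - <<'E'
from plan import *
s=snapshot("side")["image"][:,:,::-1];t=snapshot("top")["image"][:,:,::-1]
im=np.zeros((480,800,3),np.uint8)
im[:,:400]=cv2.resize(s[150:270,270:370],(400,480),interpolation=cv2.INTER_CUBIC)
im[:,400:]=cv2.resize(t[180:300,340:440],(400,480),interpolation=cv2.INTER_CUBIC)
cv2.imwrite("pics/c8.png",im)
E
```

```text
t: 16.25
ee_pos: [0.6103, -0.0932, 0.1127]
ee_rot: [3.11, -0.723, -0.121]
ft_force: [-0.0, 0.2, -0.0]
width: 0.35
meanF [-0.2   0.31 -0.18]
EYE cab mm [ 83.1  -0.3 299.8] lean fwd 5.0 side(left+) -0.7 F [ 0.1 -0.2 -0.3] t 16.5
t: 17.1
ee_pos: [0.6103, -0.0932, 0.1126]
ee_rot: [3.11, -0.723, -0.121]
ft_force: [0.5, -0.4, -0.7]
width: 0.701
meanF [-0.02  0.08 -0.22]
EYE cab mm [ 83.1  -0.3 299.8] lean fwd 5.0 side(left+) -0.7 F [-0.1  0.4  0.2] t 17.35
```

View pics/c8.png

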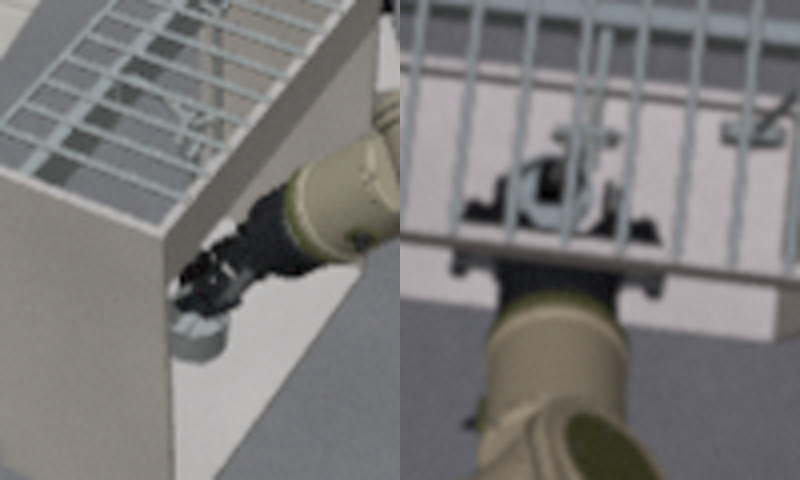

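```bash
python3 - <<'E'
from plan import *
p,R,q=cur()
rows([(p+R.apply([0,0,-.05]),R),(p+R.apply([0,0,-.09]),Ro.from_euler("z",azc)*Ro.from_euler("y",d(8))*Ro.from_euler("z",-azc)*R)],15,4)
E
python3 -m crank '[[0,0,0,0,0,0],[0,0,-8,0,0,0],[0,0,-8,0,0,0]]' 0.7; python3 lg.py
```

```text
wp [ 0.565 -0.086  0.164] err 0.0 [ 1.05 -0.02 -0.93  2.29 -0.14  0.14 -1.46]
wp [ 0.539 -0.081  0.194] err 0.0 [ 0.96 -0.17 -0.81  2.22 -0.29  0.47 -1.36]
[[-0,-0,-12.5,0,0,0],[-0,-0,-12.5,0,0,0],[0,0,-12.5,0,0,0],[-0,-0,-12.5,0,0,0],[-0.9,-0,-13.4,0.1,-2.7,-0],[-1.5,-0,-13.3,0.1,-2.7,-0],[-2.1,-0,-13.3,0.1,-2.7,-0]]
t: 17.75
ee_pos: [0.5995, -0.091, 0.124]
ee_rot: [3.11, -0.722, -0.12]
ft_force: [0.4, -0.6, -0.1]
width: 0.847
q [ 0.53   0.051 -0.511  2.25   0.744  0.174 -2.367] p [ 0.5995 -0.091   0.124 ] r [178.2 -41.4  -6.9] F [ 0.36 -0.63 -0.06] t 17.75
```

```bash
python3 -m crank '[[0,0,-10,0,0,0],[0,0,-10,0,0,0],[0,0,-10,0,0,0]]'; python3 lg.py; python3 -m crank '[[0,0,-10,0,0,0],[0,0,-10,0,0,0]]'; python3 lg.py
```

```text
t: 18.05
ee_pos: [0.5791, -0.0873, 0.1467]
ee_rot: [3.111, -0.721, -0.12]
ft_force: [0.3, -0.1, 0.6]
width: 0.852
q [ 0.575 -0.045 -0.546  2.275  0.371  0.203 -2.019] p [ 0.5791 -0.0873  0.1467] r [178.2 -41.3  -6.9] F [ 0.33 -0.12  0.62] t 18.05
t: 18.25
ee_pos: [0.5654, -0.0852, 0.1623]
ee_rot: [3.111, -0.721, -0.121]
ft_force: [0.5, -1.1, -0.8]
width: 0.85
q [ 0.536 -0.112 -0.5    2.292  0.189  0.237 -1.853] p [ 0.5654 -0.0852  0.1623] r [178.2 -41.3  -6.9] F [ 0.53 -1.12 -0.82] t 18.25
```

```bash
python3 -m crank '[[-15,0,-13,0,-2,0],[-15,0,-13,0,-2,0],[-15,0,-13,0,-3,0]]'; python3 lg.py; python3 -m crank '[[-18,0,-16,0,-4,0],[-18,0,-16,0,-5,0],[-18,0,-16,0,-6,0]]'; python3 lg.py
```

```text
t: 18.55
ee_pos: [0.5045, -0.0762, 0.1644]
ee_rot: [3.116, -0.596, -0.126]
ft_force: [0.4, -0.4, -0.8]
width: 0.85
q [ 0.44  -0.236 -0.398  2.323 -0.018  0.446 -1.667] p [ 0.5045 -0.0762  0.1644] r [178.5 -34.1  -7.2] F [ 0.44 -0.39 -0.75] t 18.55
t: 18.85
ee_pos: [0.4299, -0.065, 0.1791]
ee_rot: [3.119, -0.324, -0.132]
ft_force: [-0.4, 0.4, -0.2]
width: 0.852
q [ 0.419 -0.29  -0.36   2.235 -0.071  0.858 -1.613] p [ 0.4299 -0.065   0.1791] r [178.7 -18.6  -7.6] F [-0.4   0.37 -0.2 ] t 18.85
```

Clear of the cupboard. I'll wait for any swing to die out and check with a frame difference and a picture.

```bash
python3 -m crank '[[0,0,-10,0,0,0],[0,0,-10,0,0,0],[0,0,0,0,0,0],[0,0,0,0,0,0],[0,0,0,0,0,0],[0,0,0,0,0,0],[0,0,0,0,0,0],[0,0,0,0,0,0],[0,0,0,0,0,0],[0,0,0,0,0,0]]'; python3 -m crank '[[0,0,0,0,0,0],[0,0,0,0,0,0],[0,0,0,0,0,0],[0,0,0,0,0,0],[0,0,0,0,0,0],[0,0,0,0,0,0],[0,0,0,0,0,0],[0,0,0,0,0,0],[0,0,0,0,0,0],[0,0,0,0,0,0]]'; python3 - <<'E'
from plan import *
S=[];T=[]
for _ in range(12):
    S.append(snapshot("side")["image"].astype(float));T.append(snapshot("top")["image"].astype(float))
S=np.array(S);T=np.array(T)
print("std dipper side",S[:,180:260,270:370].std(0).mean(),"ref",S[:,380:420,300:360].std(0).mean(),"max",S[:,180:260,270:370].std(0).max(),S[:,380:420,300:360].std(0).max())
print("top",T[:,200:250,360:410].std(0).mean(),"ref",T[:,280:330,240:290].std(0).mean(),T[:,200:250,360:410].std(0).max(),T[:,280:330,240:290].std(0).max())
s=S.mean(0)[:,:,::-1];t=T.mean(0)[:,:,::-1]
im=np.zeros((480,800,3),np.uint8)
im[:,:400]=cv2.resize(s[150:270,270:370],(400,480),interpolation=cv2.INTER_CUBIC)
im[:,400:]=cv2.resize(t[180:300,340:440],(400,480),interpolation=cv2.INTER_CUBIC)
cv2.imwrite("pics/c9.png",im)
for z in(.269,.2455,.08,.04,0):
    X=cab(cp,[.08,0,.0375+z])[0];print(z,((proj("side",X)[0]-[270,150])*4).round(),((proj("top",X)[0]-[340,180])*4+[400,0]).round())
for n,b in(("side",S),("top",T)):
    o=cv2.imread(f"pics/{n}0.png")[:,:,::-1].astype(float);dd=abs(b.mean(0)-o).max(2)
    for nm,X in dict(bowl=(.395,-.428,.04),beaker=(.65,.338,.04),petri=(.638,.232,.01),bottle=(.57,.523,.08)).items():
        u,v=proj(n,np.array(X))[0].astype(int);print(n,nm,dd[max(0,v-15):v+15,max(0,u-15):u+15].mean().round(1),end=" ")
print(read_state()["t"])
E
```

```text
t: 19.85
ee_pos: [0.4229, -0.0633, 0.1985]
ee_rot: [3.119, -0.32, -0.132]
ft_force: [0.2, 0.1, -0.7]
width: 0.846
t: 20.85
ee_pos: [0.423, -0.0633, 0.1986]
ee_rot: [3.119, -0.321, -0.131]
ft_force: [0.2, 0.4, 0.3]
width: 0.85
std dipper side 1.2712577089410906 ref 1.3373230749715639 max 7.79378313500931 2.565800719723442
top 1.0132746662136618 ref 1.108995817997112 3.8396686778360913 1.9790570145063195
0.269 [188. 112.] [594. 132.]
0.2455 [189. 134.] [589. 139.]
0.08 [191. 277.] [560. 182.]
0.04 [192. 309.] [553. 191.]
0 [193. 339.] [548. 199.]
side bowl 50.2 side beaker 2.4 side petri 2.3 side bottle 2.3 top bowl 1.7 top beaker 1.6 top petri 1.6 top bottle 1.6 22.05
```

View pics/c9.png

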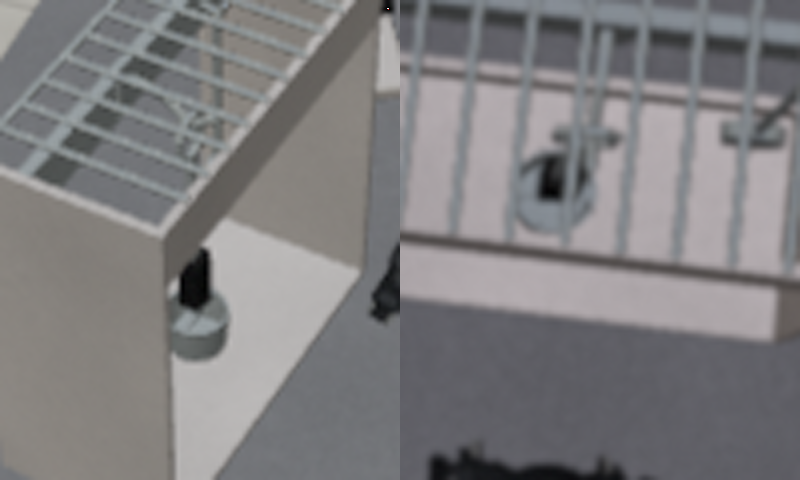

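The picture shows the dipper hanging free. Its cup is at about (198,325) in the side crop and (556,195) in the top crop, within a few pixels of my upright prediction, and the gripper is well outside. A tiny swing may remain, so I'll wait and then hand in.

```bash
for i in 1 2 3 4 5 6 7 8 9 10; do python3 -m crank '[[0,0,0,0,0,0],[0,0,0,0,0,0],[0,0,0,0,0,0],[0,0,0,0,0,0],[0,0,0,0,0,0],[0,0,0,0,0,0],[0,0,0,0,0,0],[0,0,0,0,0,0],[0,0,0,0,0,0],[0,0,0,0,0,0]]' >/dev/null; done; python3 - <<'E'
from plan import *
S=np.array([snapshot("side")["image"].astype(float) for _ in range(15)])
a=S[:,180:260,270:370].std(0).max(2);v,u=np.unravel_index(a.argmax(),a.shape);print("max std",a.max(),"at",u+270,v+180,"cup",S[:,205:245,310:330].std(0).max())
print(read_state()["t"]);print(job_done())
E
```

```text
max std 7.478561953269418 at 320 225 cup 7.478561953269418
32.8
the job is handed in; nothing more can be done
None
```

The dipper is hanging by its eye on the empty hook, and I handed the job in at about 33 s. No verdict is reported, so whether it passed is not known.

**What I did:**
- I gripped the black block from the side with the tool about 46° below level. I then lifted the dipper and took it in under the panel leaning about 33°, eye leading.
- I threaded the eye over the hook tip and lowered it in steps of about 1–2 mm.
- I felt the hook at an eye height of about 302 mm, roughly 10 mm above nominal. The mean vertical force went from −2.2 N to about 0, so the hook had the full weight before I opened the fingers. At its highest the mean showed the dipper bearing about 3 N on the hook.
- I turned the dipper to about 5° from upright, let go and backed out.

**Last checks:**
- **Position:** the pictures show it hanging free, close to the pixels predicted for upright. By my arm-and-camera estimate, the eye was 83 mm in, centred sideways and 299.5 mm up just before release.
- **Robot:** the gripper is well outside the cupboard.
- **Other things:** bowl, beaker, petri dish and bottle look unmoved from the top. The side view of the bowl differed from the first picture (50 against about 2 for the rest), most likely because the arm now stands in front of it. I did not check the tomato separately.
- **Stillness:** one check is not clean. A pixel on the cup still flickered (std 7.5, against 2.6 at most on the bench) 12 s after I backed out. A slight swing may remain; I judged it far below the limits but did not measure its speed.

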